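# Load a moisture analyser with the pan lifter

### The arm

A 7-joint arm with a two-finger parallel gripper is mounted at the origin on the work surface. World frame = base frame: x ahead of the robot, y to its left, z up, the work surface at z = 0. Lengths are in m, angles in degrees, forces in N, time in s.
With the tool pointing down it reaches from about 0.425 to 0.875 m from the base axis. Payload 4.7 kg.
Tool frame: the origin (TCP) lies midway between the tips of the shut fingers; the grasp point (between the pads) lies 19 mm behind it (env.tcp_to_grasp is the distance from the TCP to the grasp point, in m); z points along the fingers, x is the direction in which the jaws open and shut, and the axes are right-handed (so a half turn about z gives the same grasp; the last joint's range is limited). The gripper opens to 87 mm and grips with 3 to 60 N. Pads are 19 mm wide; open, the fingers measure 117 mm over their backs; the gripper's body (75 mm by 190 mm) begins 51 mm behind the grasp point.
Start: joints at [64.005, 18.392, -4.016, 83.108, 1.295, 78.541, -3.26], TCP at [0.293, -0.58, 0.223] pointing down, gripper open.
Joint ranges: [-163.93, 163.93], [-17.29, 119.83], [-79.2, 71.16], [3.27, 140.29], [-89.18, 269.18], [5.43, 117.66], [-154.24, 154.24]. Speed limits (degrees/s): [147.25, 147.25, 180, 180, 180, 180, 180].

### API

Orientations are given as [roll, pitch, yaw] about the fixed x, y, z axes, in that order (R = Rz(yaw) Ry(pitch) Rx(roll)).
In Python, from cell import env, viewer gives the robot as it stands.
- The arm moves only by the shell command python3 -m pendant 'ROWS' [OPENING] [FORCE]. ROWS is JSON, a list of rows, each a list of 6 numbers: the shift along the tool's x, y, z each as a share of 0.1 m, from -1 to 1, then the turn, a rotation vector about the tool's x, y, z each as a share of 90 degrees, from -1 to 1. A call has exactly 8 rows; each row is the pose to reach, as a shift and turn from the pose commanded when the call began, along the tool's axes at that moment; what a row does not reach only later rows make up. A row lasts 1/8 s, in which the tool goes at most 62.5 mm and 10.7 degrees, less where a joint would pass 70% of its speed; a pose out of reach is approached as far as the arm can. A call with a number of a shift or a turn outside -1 to 1 is refused whole. A call with a gripper value outside its range is refused whole. OPENING is the finger opening in mm, from 0 to 87, set as the call begins (- or left out, the last holds). The fingers move at their own pace and stop on an object; FORCE is the grip in N (left out, the last holds). Time passes only in rows, so rows that repeat a pose let the fingers close, or fill a call up. It gives the time, the measured TCP pose, the force and the opening at its end, in the units of the state.
- env.get_obs(): the state, without advancing time (a new reading comes with each control period).
- viewer.read_camera(name): name is "scene" or "top" or "wrist"; returns a dict with "frame" (400x640x3 uint8, red, green, blue), "fx", "fy", "cx", "cy" (pixels), "view" (4x4, takes a point from world to camera coordinates); the wrist camera has in their place "hand_eye" (4x4, takes a point from camera to tool coordinates, whose origin is the TCP and whose axes are the tool frame's). Camera axes: x right, y down, z forward; pixel columns grow to the right and rows downward; lengths in m; the calibration is good to about 2 mm. A picture is of the moment at which its call begins: read the wrist's pose just before it. There is no depth.
- env.sign_off(): hands the job in, once; it reports no verdict.
The state is a dict: "time_s": time; "qpos": joint angles; "joint_velocities": joint speeds; "effort": joint torques, N m; "tool_pos": TCP position; "tool_rot": TCP orientation; "force": force on the tool from outside, world axes, zero at the start; "wrist_torque": the same for the moment, N m; "grip_width": finger opening in m.
Only numpy, scipy, OpenCV 4.12 (cv2) and the standard library are available. Lean on these libraries where they do the work, as an engineer would, in place of code of your own. Each camera call takes 0.05 s, during which the arm holds its last target.

### The job

Use the forked pan lifter to carry the sample pan from its loading stand to the moisture analyser and set it down gently, level and centred, on the round pan support, without touching the pan with the gripper or tilting it on the way. Then draw the lifter clear, lay it back flat on the bench, and lower the analyser's hood gently until it is fully closed. Leave the reagent bottles where they stand.

Things in the scene. Friction and masses are not known exactly. Their poses are not given: they have to be found in the camera images.
- lifter_grip (a point): pan lifter (loose, 160 g): a flat steel fork 3 mm thick, 228 mm long, with a blue bridge handle on its tail. This point is the centre of the blue grip bar (90 mm long along x, 16 mm wide along y, 20 mm high), 42 mm above the fork's underside; 29 mm free under the bar between its two posts (35 mm either way along x). x points along the fork to the prong tips, z up. It starts flat on the bench
- fork_center (a point): the middle of the lifter's fork, where the pan's centre should sit: on the upper face of the blade (3 mm above its underside), 105 mm ahead (+x) of the grip bar's centre. Each prong is 16 mm wide, its middle 36 mm either side of this point; the slot between them is 56 mm wide, open ahead, and its closed end lies 32 mm behind this point; the prong tips are 53 mm ahead of it. Same axes as the grip
- lifter: the pan lifter again: this point lies on the fork's underside, straight below the fork's middle; x to the prong tips, z up when it lies flat
- pan_center (a point): the sample pan: a shallow round aluminium dish, 100 mm across the rim, 92 mm across its flat underside, 9 mm high, 60 g (may vary by 40 %), with a white filter disc and a reddish dried sample in it. This point is its centre, 4.5 mm above its underside; z up. It starts loose on the loading stand and is not to be touched by the gripper
- pan: the sample pan again: this point is the centre of its underside, z up
- stand_top (a point): centre of the top of the loading stand, on which the pan starts (40 mm above the bench): fixed; a round foot 90 mm across and 10 mm high, a stem 16 mm across, and a round seat 40 mm across and 4 mm thick, so that there are 26 mm free between foot and seat for the fork, which can come in from any side with its slot around the stem
- analyser: moisture analyser (fixed, white): origin on the bench straight below the pan support; x points from its front (sloping grey control panel) to its back, z up. A flat deck 200 by 200 mm, 90 mm above the bench, is centred on the pan support; the control panel in front of it (x from -190 to -100 mm) is nowhere higher than 71 mm; a lower part with the hinge is behind
- support (a point): centre of the top of the analyser's pan support, 118 mm above the bench: a round steel seat 40 mm across and 4 mm thick on a stem 16 mm across; 24 mm free between deck and seat. The fork comes from the front, over the control panel, with its slot around the stem. Axes as for the analyser
- hood_hinge (a point): middle of the hood's hinge axis (along the analyser's y), fixed: 108 mm behind (+x) the pan support, 92 mm above the bench. Axes as for the analyser
- hood (a joint): the hood's angle in rad: 0 closed (lying level over the pan), growing as its front edge swings up; starts open at 1.5 to 1.7 (about upright). A stiff friction hinge (0.6 N m) holds it at any angle; about 3 to 5 N at the lip moves it. The hood is a hollow white cover, 203 mm from hinge to front wall, 190 mm wide, 65 mm high when closed
- hood_lip (a point): the hood's lip handle: a blue bar (80 mm wide, 12 mm thick) standing out 27 mm from the hood's front wall beside its rim. The point is the middle of its upper face (upper when closed, facing back when open), 13 mm out from the wall, 216 mm from the hinge axis along the hood, 16 mm above the plane of rim and hinge. x runs along the hood from lip to hinge, z out of the hood's outer side
- bottle_blue_mid (a point): bystander: amber glass bottle with a blue cap, 60 mm across, 105 mm high; point on its axis 50 mm up
- bottle_green_mid (a point): bystander: amber glass bottle with a green cap, 60 mm across, 105 mm high; point on its axis 50 mm up
- bottle_red_mid (a point): bystander: white plastic bottle with a red cap, 64 mm across, 115 mm high; point on its axis 50 mm up
Not all that is in view belongs to the job. What is shaped like the lifter but orange or turquoise is not meant.

How it is judged (in metres and radians):
On the way, in this order (a step that is already met when the one before it is completed fails the run):
1. the pan is lifted off the loading stand on the lifter's fork (contact force between lifter and pan above 0.15 N and contact force between stand and pan below 0.01 N and height (world z) of pan_center above 0.052 m), for 0.2 s.
2. the pan sits centred and level on the analyser's pan support and the lifter is drawn out from under it (horizontal distance between pan_center and support below 0.012 m and z of pan_center in the frame of support between 0.001 and 0.008 m and contact force between pan and analyser above 0.1 N and angle between pan_center's own z axis and vertical below 0.06 rad and horizontal distance between fork_center and support above 0.1 m), for 0.2 s.
At the end, for the whole second after the job is handed in: The pan rests level (within 3.5 degrees) on the analyser's pan support, its centre within 12 mm of the support's; the hood is closed (below 0.05 rad); the lifter lies flat and still on the bench, right side up (horizontal distance between pan_center and support below 0.012 m and z of pan_center in the frame of support between 0.001 and 0.008 m and angle between pan_center's own z axis and vertical below 0.06 rad and linear speed of each of pan, lifter below 0.02 m/s and value of joint hood below 0.05 rad and height (world z) of lifter below 0.008 m and angle between lifter's own z axis and vertical below 0.08 rad); the robot touches nothing.
It fails at once if the pan is tilted more than about 11 degrees (angle between pan_center's own z axis and vertical above 0.2 rad).
It fails at once if the pan is touched by the gripper or arm (contact force between any of the fingers, the arm and pan above 0.3 N).
It fails at once if the pan is dropped: its centre falls below 35 mm above the bench, or it lands on the analyser with more than 12 N (height (world z) of pan_center below 0.035 m or contact force between pan and analyser above 12 N).
It fails at once if the hood is slammed (closing faster than 3 rad/s) (velocity of joint hood below -3 rad/s).
It fails at once if a reagent bottle is moved more than 30 mm or tipped (distance of any of bottle_blue_mid, bottle_green_mid, bottle_red_mid from where it was at the start of the episode above 0.03 m).
It also fails if it takes over 69 s, if anything falls off the work surface, if the arm or the gripper's body presses on something with over 40 N, if the wrist force passes 120 N, or if a joint passes its speed limit or range.

## Working session

There is one attempt and no reset: what is moved stays moved. The work goes in short steps, Python scripts to look and compute and a shell command to move; the robot and the scene stay as the last step left them, time stands still between calls to the robot, and variables do not carry over. Pictures are saved under pics/ and viewed, and the job is handed in when it is done.

```bash
ls; mkdir -p pics; python3 - <<'E'
from cell import env, viewer
import cv2
o=env.get_obs();print(o, env.tcp_to_grasp)
for n in("scene","top","wrist"):
    c=viewer.read_camera(n);cv2.imwrite(f"pics/{n}0.png",c["frame"][:,:,::-1])
    print(n,c["fx"],c["fy"],c["cx"],c["cy"]);print(c.get("view",c.get("hand_eye")))
E
```

```text
pics
{'time_s': 0.0, 'qpos': array([64.00489322, 18.43984567, -4.01585452, 83.17516895,  1.29618983,
       78.54084766, -3.26164711]), 'joint_velocities': array([-0.02512931,  0.08521701,  0.00879611, -0.00468201, -0.11852484,
        0.01093747, -0.04540603]), 'effort': array([ 1.97641348e-04, -4.91286671e+01, -4.03918996e-01, -3.12523556e+01,
       -6.40179170e-02,  4.38633654e-02,  1.53551978e-04]), 'tool_pos': array([ 0.29280001, -0.57969309,  0.22145032]), 'tool_rot': array([ 1.79993166e+02,  1.10550175e-01, -6.31962473e+01]), 'force': array([-1.2575678 ,  0.35568385, -0.1227662 ]), 'wrist_torque': array([ 0.01856022, -0.00999809, -0.00452998]), 'grip_width': 0.08695873438174705} 0.0187
scene 392.11968173529567 392.11968173529567 321.80599221548 198.63070361336497
[[-0.8529356   0.52196583  0.00724881  0.35555635]
 [ 0.30454833  0.50883943 -0.80519112 -0.13209462]
 [-0.42397073 -0.68456856 -0.59297109  1.55654009]
 [ 0.          0.          0.          1.        ]]
top 388.66640679624305 388.66640679624305 319.98662341131546 200.47743821522263
[[ 0.00737053 -0.99996972  0.00249663  0.11673852]
 [-0.99681167 -0.00754558 -0.07943274  0.51009223]
 [ 0.07944918 -0.00190321 -0.9968371   1.35832441]
 [ 0.          0.          0.          1.        ]]
wrist 280.076921811774 280.076921811774 318.94084830205963 203.9668863192379
[[ 9.99999064e-01 -1.33247775e-03  3.10630907e-04 -5.42730813e-04]
 [ 1.19695970e-03  9.61971879e-01  2.73145879e-01 -7.67492675e-02]
 [-6.62779005e-04 -2.73145251e-01  9.61972574e-01 -1.62196634e-01]
 [ 0.00000000e+00  0.00000000e+00  0.00000000e+00  1.00000000e+00]]
```

View pics/scene0.png

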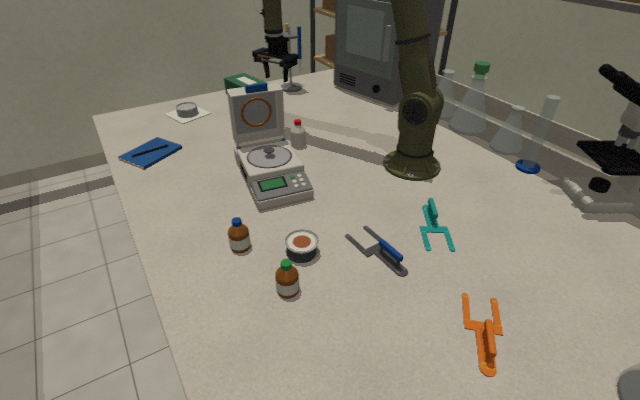

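View pics/top0.png

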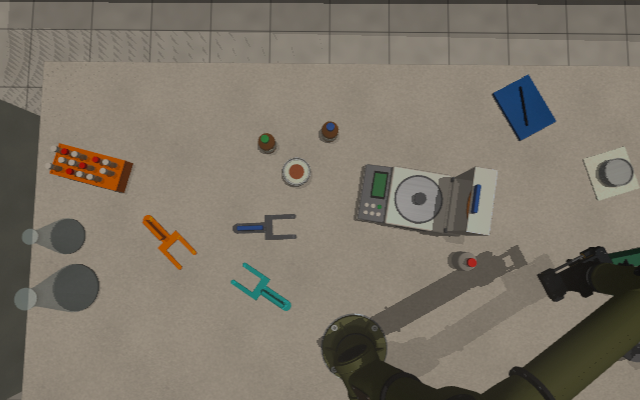

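View pics/wrist0.png

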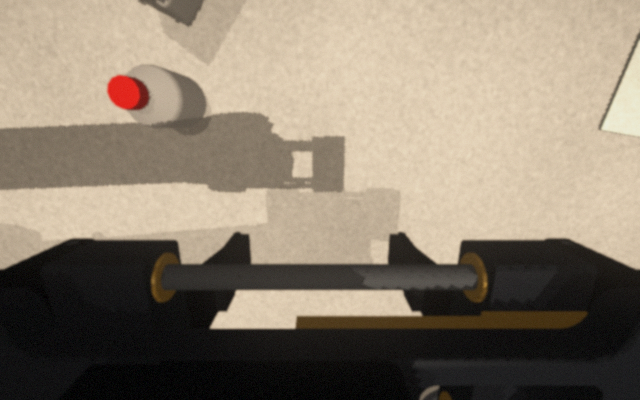

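The top view shows the lifter at about (265,227) with its prongs to the right, the pan at (296,172), the analyser pan disc at (418,199), and the bottles at (266,143), (330,131) and (468,262). Next I'll zoom in and measure.

```bash
cat > h.py <<'E'
import numpy as np, cv2
from cell import env, viewer
from scipy.spatial.transform import Rotation as R
def cam(n):
    o=env.get_obs(); c=viewer.read_camera(n)
    if n=="wrist":
        T=np.eye(4);T[:3,:3]=R.from_euler('xyz',o['tool_rot'],degrees=True).as_matrix();T[:3,3]=o['tool_pos']
        c['view']=np.linalg.inv(T@c['hand_eye'])
    return c
def ray(c,u,v,z):
    V=c['view'];Ri=V[:3,:3].T;p=-Ri@V[:3,3]
    d=Ri@np.array([(u-c['cx'])/c['fx'],(v-c['cy'])/c['fy'],1]);return p+d*(z-p[2])/d[2]
def proj(c,P):
    P=np.atleast_2d(P);q=P@c['view'][:3,:3].T+c['view'][:3,3]
    return np.c_[q[:,0]/q[:,2]*c['fx']+c['cx'],q[:,1]/q[:,2]*c['fy']+c['cy']]
def crop(c,x0,y0,x1,y1,s,name):
    cv2.imwrite('pics/'+name,cv2.resize(c['frame'][y0:y1,x0:x1,::-1],None,fx=s,fy=s,interpolation=cv2.INTER_CUBIC))
E
python3 - <<'E'
from h import *
c=cam('top'); crop(c,220,110,360,250,5,'t1.png'); crop(c,350,150,510,250,5,'t2.png')
f=c['frame'].astype(int)
hsv=cv2.cvtColor(c['frame'],cv2.COLOR_RGB2HSV)
def cen(m,box):
    x0,y0,x1,y1=box;mm=np.zeros(m.shape,bool);mm[y0:y1,x0:x1]=m[y0:y1,x0:x1]
    y,x=np.nonzero(mm);return x.mean(),y.mean(),len(x),x.min(),x.max(),y.min(),y.max()
blue=(hsv[...,0]>100)&(hsv[...,0]<130)&(hsv[...,1]>100)
b=cen(blue,(225,215,275,240));print('bar',b,ray(c,b[0],b[1],.052))
b=cen(blue,(460,175,490,220));print('lip',b)
E
```

```text
bar (np.float64(249.88073394495413), np.float64(227.348623853211), 109, np.int64(237), np.int64(262), np.int64(225), np.int64(229)) [0.41200658 0.36135483 0.052     ]
lip (np.float64(476.38524590163934), np.float64(198.22131147540983), 122, np.int64(473), np.int64(480), np.int64(185), np.int64(212))
```

View pics/t1.png

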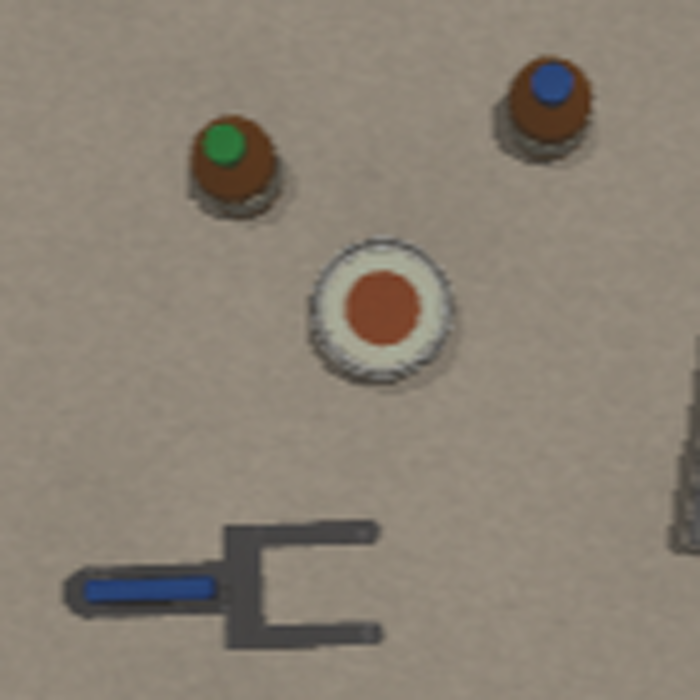

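View pics/t2.png

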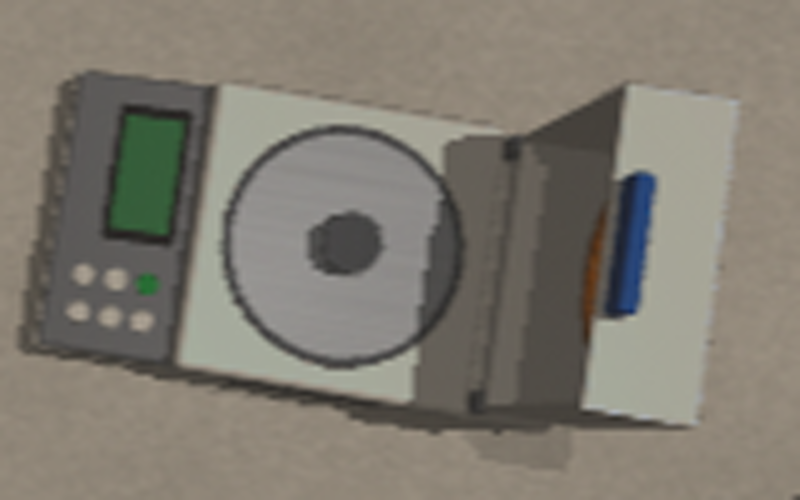

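```bash
python3 - <<'E'
from h import *
c=cam('top')
def t(u,v,x0,y0,z): return ray(c,x0+(u+.5)/5-.5,y0+(v+.5)/5-.5,z).round(4)
T1=lambda u,v,z:t(u,v,220,110,z)
T2=lambda u,v,z:t(u,v,350,150,z)
print('tips',T1(381,531,.003),T1(382,633,.003),'bar ends',T1(84,592,.052),T1(216,588,.052),'shoulders',T1(225,526,.003),T1(227,648,.003))
print('pan rim LRTB',T1(312,310,.049),T1(454,310,.049),T1(383,238,.049),T1(383,381,.049),'sample',T1(382,308,.044))
print('green cap',T1(224,145,.105),'blue',T1(552,83,.105))
print('support',T2(345,243,.118),'LR',T2(307,243,.118),T2(383,243,.118))
print('deck disc',T2(343,247,.09))
for k,p in dict(fl=(217,84),fr=(178,365)).items(): print('deck',k,T2(*p,.09))
print('panel', T2(90,72,.06),T2(30,350,.06), 'lip ends',T2(640,173,.3),T2(623,316,.3))
for m in ('scene',):
    s=cam(m)
    print(proj(s,np.array([[.412,.361,.052]])))
E
```

```text
tips [0.4549 0.2067 0.003 ] [0.3822 0.2051 0.003 ] bar ends [0.4094 0.4077 0.052 ] [0.4128 0.3169 0.052 ] shoulders [0.4576 0.3184 0.003 ] [0.3708 0.3153 0.003 ]
pan rim LRTB [0.6071 0.254  0.049 ] [0.6078 0.1548 0.049 ] [0.6583 0.205  0.049 ] [0.5575 0.2038 0.049 ] sample [0.6096 0.2054 0.044 ]
green cap [0.7102 0.3095 0.105 ] blue [0.7545 0.0887 0.105 ]
support [ 0.5114 -0.2044  0.118 ] LR [ 0.5112 -0.1793  0.118 ] [ 0.5116 -0.2295  0.118 ]
deck disc [ 0.5111 -0.2102  0.09  ]
deck fl [ 0.6215 -0.1261  0.09  ]
deck fr [ 0.4309 -0.0985  0.09  ]
panel [ 0.6343 -0.0437  0.06  ] [ 0.4411 -0.0021  0.06  ] lip ends [ 0.5366 -0.3257  0.3   ] [ 0.4553 -0.3141  0.3   ]
[[390.34556128 246.65562711]]
```

```bash
cat >> h.py <<'E'
def mv(xyz,rpy=None,show=True):
    o=env.get_obs();Rt=R.from_euler('xyz',o['tool_rot'],degrees=True)
    d=Rt.inv().apply(np.array(xyz)-o['tool_pos'])/.1
    r=np.zeros(3)
    if rpy is not None: r=(Rt.inv()*R.from_euler('xyz',rpy,degrees=True)).as_rotvec(degrees=True)/90
    print('t',round(o['time_s'],2),'pos',o['tool_pos'].round(4),'rot',o['tool_rot'].round(2),'F',o['force'].round(1),'w',round(o['grip_width'],4));print('shift',d.round(3),'turn',r.round(3))
E
python3 -m pendant '[[-0.06,-0.12,-0.12,0,0,0],[-0.12,-0.25,-0.25,0,0,0],[-0.18,-0.38,-0.38,0,0,0],[-0.24,-0.5,-0.5,0,0,0],[-0.3,-0.62,-0.62,0,0,0],[-0.36,-0.75,-0.75,0,0,0],[-0.42,-0.88,-0.88,0,0,0],[-0.5,-1,-1,0,0,0]]' 87 20
python3 - <<'E'
from h import *
print(env.get_obs()['qpos'])
mv([.5,-.25,.43],[180,0,0])
E
```

```text
time_s: 1.3
tool_pos: [0.3605, -0.4897, 0.3234]
tool_rot: [-180.0, -0.0, -63.2]
force: [0.1, 0.3, 0.5]
grip_width: 0.087
[ 57.29803169  11.92350459  -7.41884281  79.82929429   1.52849832
  88.33218723 -13.19347912]
t 1.3 pos [ 0.3605 -0.4897  0.3234] rot [-1.800e+02 -1.000e-02 -6.319e+01] F [0.1 0.3 0.5] w 0.087
shift [-1.51  -2.327 -1.066] turn [ 0.    -0.    -0.702]
```

```bash
python3 -m pendant '[[-0.1,-0.12,-0.12,0,0,-0.03],[-0.2,-0.25,-0.25,0,0,-0.07],[-0.3,-0.38,-0.38,0,0,-0.1],[-0.4,-0.5,-0.5,0,0,-0.14],[-0.5,-0.62,-0.62,0,0,-0.18],[-0.6,-0.75,-0.75,0,0,-0.22],[-0.65,-0.88,-0.88,0,0,-0.26],[-0.7,-1,-1,0,0,-0.3]]' 
python3 - <<'E'
from h import *
print(env.get_obs()['qpos'])
mv([.48,-.2,.43],[180,0,0])
c=cam('wrist');cv2.imwrite('pics/w1.png',c['frame'][:,:,::-1])
E
```

```text
time_s: 2.3
tool_pos: [0.4182, -0.3822, 0.4236]
tool_rot: [180.0, -0.0, -36.0]
force: [0.2, -0.7, 0.3]
grip_width: 0.0869
[ 51.76746676   7.77327534 -13.90054754  73.51823274   1.89049861
  98.89600213   2.3281989 ]
t 2.3 pos [ 0.4182 -0.3822  0.4236] rot [ 1.7999e+02 -3.0000e-02 -3.5960e+01] F [ 0.2 -0.7  0.3] w 0.0869
shift [-0.569 -1.838 -0.065] turn [ 0.  -0.  -0.4]
```

View pics/w1.png

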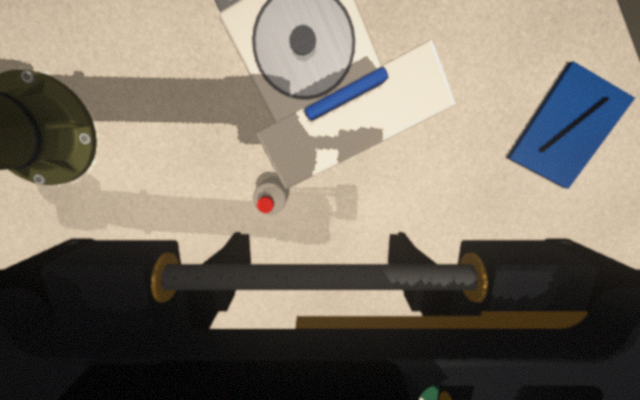

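The support appears at (302,40), the lip at (347,93) and the red bottle at (265,205). I'll keep moving towards the lifter and measure on the way.

```bash
python3 -m pendant '[[-0.06,-0.12,0,0,0,-0.05],[-0.12,-0.25,0,0,0,-0.1],[-0.18,-0.38,0,0,0,-0.15],[-0.24,-0.5,0,0,0,-0.2],[-0.3,-0.62,0,0,0,-0.25],[-0.36,-0.75,0,0,0,-0.3],[-0.42,-0.88,0,0,0,-0.36],[-0.5,-1,0,0,0,-0.43]]' 
python3 - <<'E'
from h import *
mv([.52,0,.43],[180,0,0])
c=cam('wrist');cv2.imwrite('pics/w2.png',c['frame'][:,:,::-1])
E
```

```text
time_s: 3.35
tool_pos: [0.4364, -0.2722, 0.4226]
tool_rot: [-180.0, 0.0, 2.7]
force: [-0.3, 0.6, 0.3]
grip_width: 0.0872
t 3.35 pos [ 0.4364 -0.2722  0.4226] rot [-1.80e+02  1.00e-02  2.73e+00] F [-0.3  0.6  0.3] w 0.0872
shift [ 0.965 -2.679 -0.075] turn [-0.    0.    0.03]
```

View pics/w2.png

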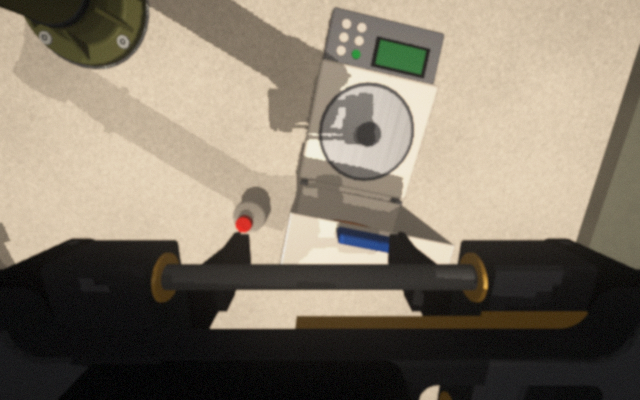

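```bash
python3 - <<'E'
from h import *
c=cam('wrist');crop(c,300,0,460,130+40,5,'w2c.png')
mv([.52,0,.43],[180,0,0])
E
```

```text
t 3.45 pos [ 0.4368 -0.271   0.423 ] rot [ 1.8e+02 -3.0e-02  2.7e+00] F [ 0.4  0.9 -0.8] w 0.0867
shift [ 0.959 -2.668 -0.069] turn [ 0.   -0.    0.03]
```

View pics/w2c.png

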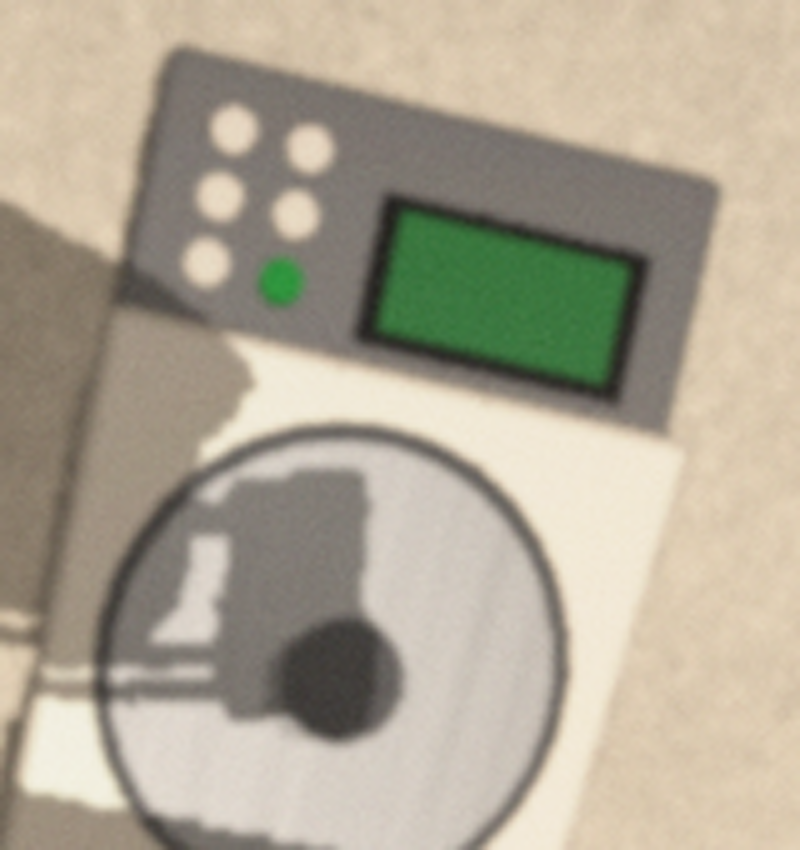

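```bash
python3 - <<'E'
from h import *
c=cam('wrist')
t=lambda u,v,z:ray(c,300+(u+.5)/5-.5,(v+.5)/5-.5,z).round(4)
print('seat',t(340,680,.118),t(277,680,.118),t(402,680,.118))
print('disc L R T',t(105,655,.09),t(563,665,.09),t(342,430,.09))
a,b=t(118,303,.09),t(683,445,.09);print('deck front',a,b,np.linalg.norm(a-b))
d=(b-a)[:2];d/=np.linalg.norm(d);x=np.array([d[1],-d[0]]);print('yaw x',np.degrees(np.arctan2(x[1],x[0])),'center',(a+b)[:2]/2+.1*x)
a,b=t(165,55,.04),t(720,190,.04);d=(b-a)[:2];print('panel front ang',np.degrees(np.arctan2(d[1],d[0]))-90)
a,b=t(390,195,.06),t(645,260,.06);d=(b-a)[:2];print('screen ang',np.degrees(np.arctan2(d[1],d[0]))-90)
E
```

```text
seat [ 0.5149 -0.2091  0.118 ] [ 0.4945 -0.21    0.118 ] [ 0.535  -0.2081  0.118 ]
disc L R T [ 0.4386 -0.2053  0.09  ] [ 0.5957 -0.2014  0.09  ] [ 0.5129 -0.1304  0.09  ]
deck front [ 0.4376 -0.096   0.09  ] [ 0.6255 -0.1298  0.09  ] 0.19091581914550712
yaw x -100.19747572630999 center [ 0.51384586 -0.21132034]
panel front ang -99.22809247699423
screen ang -99.91520220989459
```

```bash
python3 -m pendant '[[0.1,-0.12,0,0,0,0],[0.15,-0.25,0,0,0,0],[0.2,-0.38,0,0,0,0],[0.25,-0.5,0,0,0,0],[0.3,-0.62,0,0,0,0],[0.33,-0.75,0,0,0,0],[0.37,-0.88,0,0,0,0],[0.4,-1,0,0,0,0]]' 
python3 -m pendant '[[0.05,-0.12,0,0,0,0],[0.1,-0.25,0,0,0,0],[0.15,-0.38,0,0,0,0],[0.2,-0.5,0,0,0,0],[0.25,-0.62,0,0,0,0],[0.3,-0.75,0,0,0,0],[0.3,-0.88,0,0,0,0],[0.3,-1,0,0,0,0]]' 
python3 -m pendant '[[0,-0.12,0.12,0,0,0],[0,-0.25,0.25,0,0,0],[0,-0.38,0.38,0,0,0],[0,-0.5,0.5,0,0,0],[0,-0.62,0.62,0,0,0],[0,-0.75,0.75,0,0,0],[0,-0.88,0.88,0,0,0],[0,-1,1,0,0,0]]' 
python3 -m pendant '[[-0.05,-0.12,0.1,0,0,0],[-0.1,-0.25,0.2,0,0,0],[-0.15,-0.38,0.3,0,0,0],[-0.2,-0.5,0.4,0,0,0],[-0.25,-0.62,0.5,0,0,0],[-0.3,-0.75,0.6,0,0,0],[-0.3,-0.88,0.7,0,0,0],[-0.3,-1,0.8,0,0,0]]' 
python3 - <<'E'
from h import *
mv([.4115,.362,.13],[180,0,2.7])
print(env.get_obs()['qpos'])
c=cam('wrist');cv2.imwrite('pics/w3.png',c['frame'][:,:,::-1])
E
```

```text
time_s: 4.5
tool_pos: [0.472, -0.1701, 0.4226]
tool_rot: [180.0, -0.0, 2.5]
force: [0.4, 0.1, 0.2]
grip_width: 0.0868
time_s: 5.5
tool_pos: [0.4973, -0.0688, 0.4226]
tool_rot: [180.0, 0.0, 2.5]
force: [0.2, -0.5, 0.4]
grip_width: 0.0868
time_s: 6.5
tool_pos: [0.4929, 0.0311, 0.3216]
tool_rot: [180.0, 0.0, 2.5]
force: [-0.2, 0.6, -0.1]
grip_width: 0.0871
time_s: 7.5
tool_pos: [0.4587, 0.1296, 0.2419]
tool_rot: [180.0, -0.0, 2.5]
force: [0.8, 0.4, -0.3]
grip_width: 0.0873
t 7.5 pos [0.4587 0.1296 0.2419] rot [ 1.80e+02 -2.00e-02  2.51e+00] F [ 0.8  0.4 -0.3] w 0.0873
shift [-0.371 -2.342  1.119] turn [ 0.    -0.    -0.002]
[ 26.27943559  -2.48686072 -43.46954557 103.7959629   -1.74306009
  77.99680375 -14.29248645]
```

View pics/w3.png

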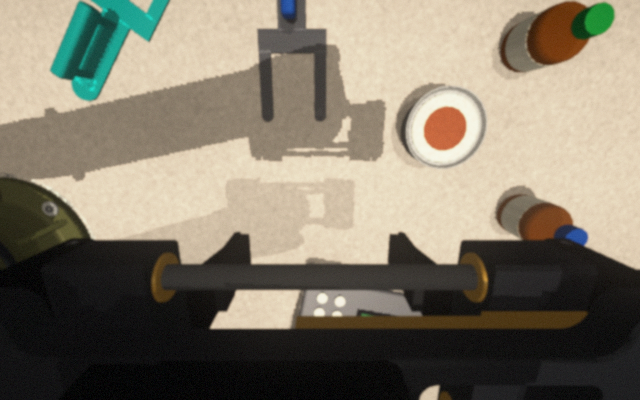

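The pan is centred at (445,126), the prong tips are at (267,120) and (320,120), and the blue bar end is at (288,8).

```bash
python3 -m pendant '[[-0.02,-0.12,0,0,0,0],[-0.05,-0.25,0,0,0,0],[-0.07,-0.38,0,0,0,0],[-0.1,-0.5,0,0,0,0],[-0.12,-0.62,0,0,0,0],[-0.14,-0.75,0,0,0,0],[-0.15,-0.88,0,0,0,0],[-0.16,-1,0,0,0,0]]' 
python3 - <<'E'
from h import *
mv([.4115,.362,.13],[180,0,2.7])
print(env.get_obs()['qpos'])
c=cam('wrist');cv2.imwrite('pics/w4.png',c['frame'][:,:,::-1])
crop(c,220,0,500,220,2.8,'w4c.png')
E
```

```text
time_s: 8.55
tool_pos: [0.4382, 0.2288, 0.2425]
tool_rot: [-180.0, -0.0, 2.5]
force: [-0.0, 0.2, -0.4]
grip_width: 0.087
t 8.55 pos [0.4382 0.2288 0.2425] rot [-180.     -0.      2.51] F [-0.   0.2 -0.4] w 0.087
shift [-0.208 -1.342  1.125] turn [-0.    -0.    -0.002]
[ 19.99080328   0.7152014  -50.39149223 101.45992085   0.56269199
  78.08384968 -28.00096535]
```

View pics/w4c.png

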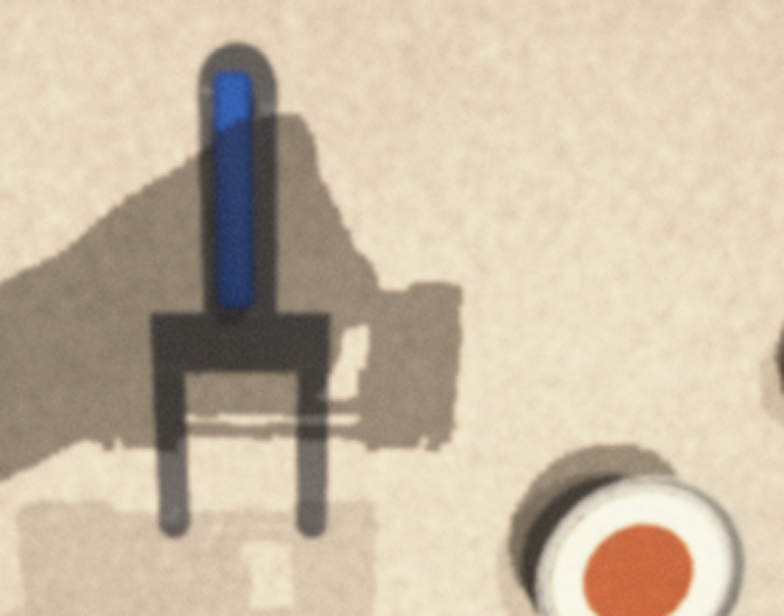

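```bash
python3 - <<'E'
from h import *
c=cam('wrist')
t=lambda u,v,z:ray(c,220+(u+.5)/2.8-.5,(v+.5)/2.8-.5,z).round(4)
a,b=t(233,72,.052),t(235,306,.052);print('bar',a,b,(a+b)/2,np.linalg.norm(a-b)); d=b-a;print(np.degrees(np.arctan2(d[1],d[0])))
p,q=t(174,536,.003),t(312,536,.003);m=(p+q)/2;print('tips',p,q,np.linalg.norm(p-q));
d=m-(a+b)/2;print('head',np.degrees(np.arctan2(d[1],d[0])),np.linalg.norm(d[:2]))
print('pan sample',t(638,572,.045),'rimLR',t(536,580,.049),t(743,560,.049))
print('tail',t(237,43,.003))
mv([.4115,.362,.13],[180,0,2.7])
E
```

```text
bar [0.4134 0.4116 0.052 ] [0.4168 0.3237 0.052 ] [0.4151  0.36765 0.052  ] 0.08796573196421438
-87.78488528401328
tips [0.3856 0.21   0.003 ] [0.4581 0.2133 0.003 ] 0.07257506458832814
head -87.5224011315543 0.15614596536574363
pan sample [0.6122 0.2123 0.045 ] rimLR [0.5626 0.2073 0.049 ] [0.6585 0.2214 0.049 ]
tail [0.4118 0.4376 0.003 ]
t 8.65 pos [0.4378 0.2298 0.2426] rot [-1.7995e+02  1.0000e-02  2.6600e+00] F [0.1 0.2 0.2] w 0.0869
shift [-0.201 -1.332  1.127] turn [-0.001  0.    -0.   ]
```

```bash
python3 -m pendant '[[-0.02,-0.12,0.1,0,0,0],[-0.05,-0.25,0.2,0,0,0],[-0.07,-0.38,0.3,0,0,0],[-0.1,-0.5,0.4,0,0,0],[-0.12,-0.62,0.5,0,0,0],[-0.14,-0.75,0.6,0,0,0],[-0.16,-0.88,0.7,0,0,0],[-0.18,-1,0.8,0,0,0]]' 
python3 - <<'E'
from h import *
mv([.413,.365,.0235],[180,0,2.4])
print(env.get_obs()['qpos'])
c=cam('wrist');cv2.imwrite('pics/w5.png',c['frame'][:,:,::-1])
E
```

```text
time_s: 9.65
tool_pos: [0.4155, 0.3275, 0.1614]
tool_rot: [180.0, 0.0, 2.5]
force: [0.6, 0.1, -0.1]
grip_width: 0.0871
t 9.65 pos [0.4155 0.3275 0.1614] rot [1.7999e+02 4.0000e-02 2.4800e+00] F [ 0.6  0.1 -0.1] w 0.0871
shift [-0.008 -0.376  1.379] turn [0.    0.    0.001]
[  8.77896239  11.9326781  -55.02647478 103.37506219  10.36331769
  70.06212152 -46.75004997]
```

View pics/w5.png

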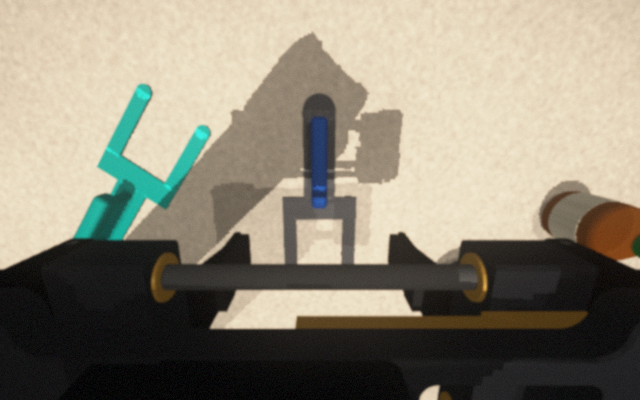

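```bash
python3 - <<'E'
from h import *
c=cam('wrist')
a,b=ray(c,319,116.5,.052),ray(c,320,206.5,.052);print(a,b,(a+b)/2)
print('tail',ray(c,319,94,.003))
E
```

```text
[0.41167792 0.41171943 0.052     ] [0.41649533 0.32532512 0.052     ] [0.41408662 0.36852228 0.052     ]
tail [0.41053726 0.4358637  0.003     ]
```

```bash
python3 -m pendant '[[0,-0.1,0.12,0,0,0],[0,-0.2,0.25,0,0,0],[0,-0.27,0.38,0,0,0],[0,-0.33,0.5,0,0,0],[0,-0.38,0.62,0,0,0],[0,-0.38,0.75,0,0,0],[0,-0.38,0.88,0,0,0],[0,-0.38,1,0,0,0]]' 50 60
python3 - <<'E'
from h import *
mv([.413,.365,.0235],[180,0,2.4])
c=cam('wrist');cv2.imwrite('pics/w6.png',c['frame'][:,:,::-1])
E
```

```text
time_s: 10.75
tool_pos: [0.4144, 0.3646, 0.0616]
tool_rot: [180.0, 0.0, 2.5]
force: [0.1, 0.3, -0.9]
grip_width: 0.05
t 10.75 pos [0.4144 0.3646 0.0616] rot [179.97   0.     2.48] F [ 0.1  0.3 -0.9] w 0.05
shift [-0.014 -0.005  0.381] turn [0.    0.    0.001]
```

View pics/w6.png

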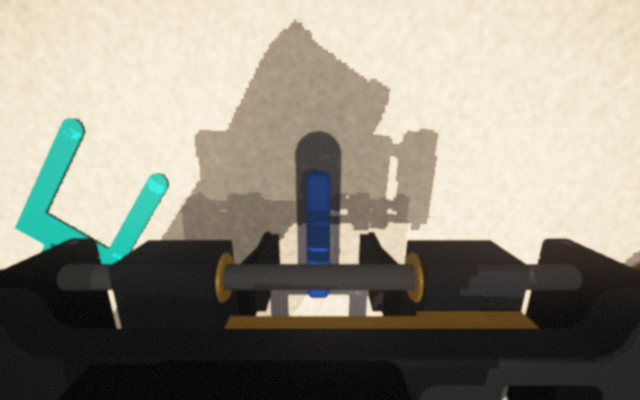

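```bash
python3 -m pendant '[[0,-0.01,0.1,0,0,0],[0,-0.02,0.2,0,0,0],[0,-0.03,0.3,0,0,0],[0,-0.03,0.34,0,0,0],[0,-0.03,0.38,0,0,0],[0,-0.03,0.38,0,0,0],[0,-0.03,0.38,0,0,0],[0,-0.03,0.38,0,0,0]]' 50 60
python3 -m pendant '[[0,0,0,0,0,0],[0,0,0,0,0,0],[0,0,0,0,0,0],[0,0,0,0,0,0],[0,0,0,0,0,0],[0,0,0,0,0,0],[0,0,0,0,0,0],[0,0,0,0,0,0]]' 0 60
python3 - <<'E'
from h import *
mv([.413,.365,.0235],[180,0,2.4])
E
```

```text
time_s: 11.8
tool_pos: [0.4144, 0.3681, 0.0248]
tool_rot: [-180.0, -0.0, 2.5]
force: [0.6, -0.9, 0.2]
grip_width: 0.0501
time_s: 12.8
tool_pos: [0.4141, 0.368, 0.0245]
tool_rot: [180.0, 0.0, 2.5]
force: [-0.3, 0.5, 0.7]
grip_width: 0.0151
t 12.8 pos [0.4141 0.368  0.0245] rot [179.99   0.     2.51] F [-0.3  0.5  0.7] w 0.0151
shift [-0.013  0.029  0.01 ] turn [0.    0.    0.001]
```

```bash
python3 - <<'E'
from h import *
mv([.4685,.3765,.11],[180,0,40])
E
python3 -m pendant '[[0,0,-0.1,0,0,0],[0,0,-0.25,0,0,0],[0.05,0,-0.4,0,0,-0.05],[0.15,-0.02,-0.5,0,0,-0.12],[0.25,-0.03,-0.6,0,0,-0.2],[0.35,-0.05,-0.7,0,0,-0.28],[0.45,-0.06,-0.8,0,0,-0.36],[0.54,-0.06,-0.85,0,0,-0.42]]'
python3 - <<'E'
from h import *
mv([.4685,.3765,.0445],[180,0,40])
print(env.get_obs()['qpos'])
for n in('wrist','top','scene'):
    c=cam(n);cv2.imwrite(f'pics/{n}7.png',c['frame'][:,:,::-1])
    if n=='top':crop(c,220,110,360,250,5,'t7.png')
    if n=='scene':crop(c,220,190,420,320,4,'s7.png')
E
```

```text
t 12.8 pos [0.4141 0.368  0.0245] rot [179.99   0.     2.51] F [-0.3  0.5  0.7] w 0.0151
shift [ 0.547 -0.061 -0.855] turn [ 0.     0.    -0.417]
time_s: 13.8
tool_pos: [0.4687, 0.3767, 0.1113]
tool_rot: [180.0, -0.1, 40.5]
force: [0.9, -0.1, -1.7]
grip_width: 0.0153
t 13.8 pos [0.4687 0.3767 0.1113] rot [ 1.7999e+02 -1.0000e-01  4.0480e+01] F [ 0.9 -0.1 -1.7] w 0.0153
shift [-0.004  0.     0.668] turn [ 0.    -0.001  0.005]
[  4.58743089  28.08096618 -58.3565168   96.61455322  25.34408718
  69.60874534 -19.32801103]
```

View pics/wrist7.png

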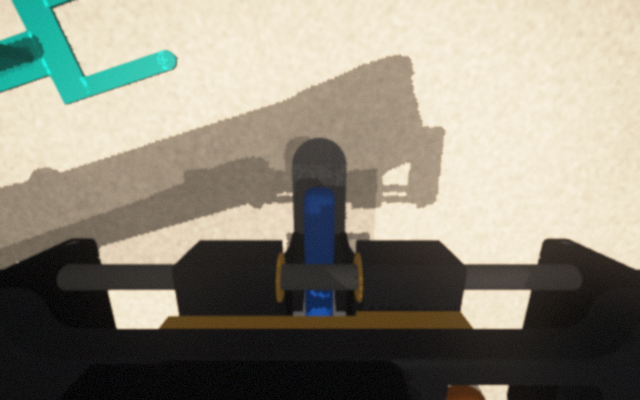

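View pics/t7.png

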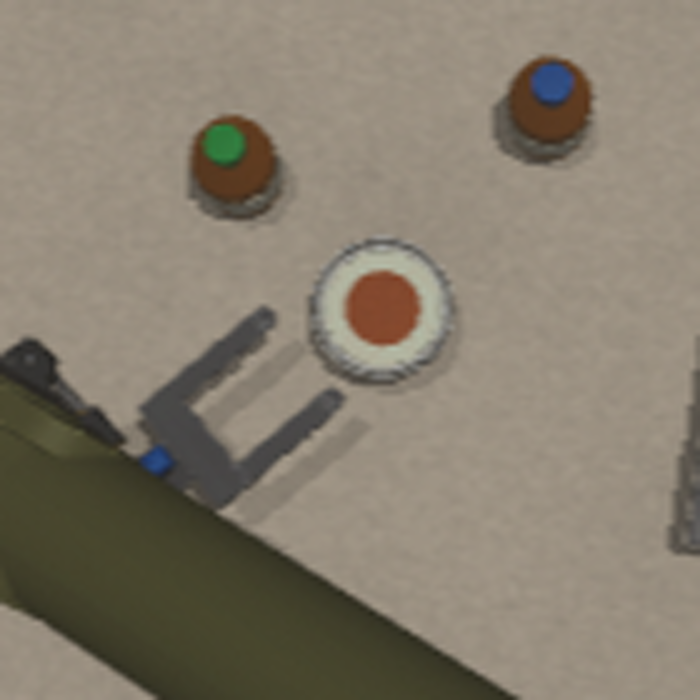

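View pics/s7.png

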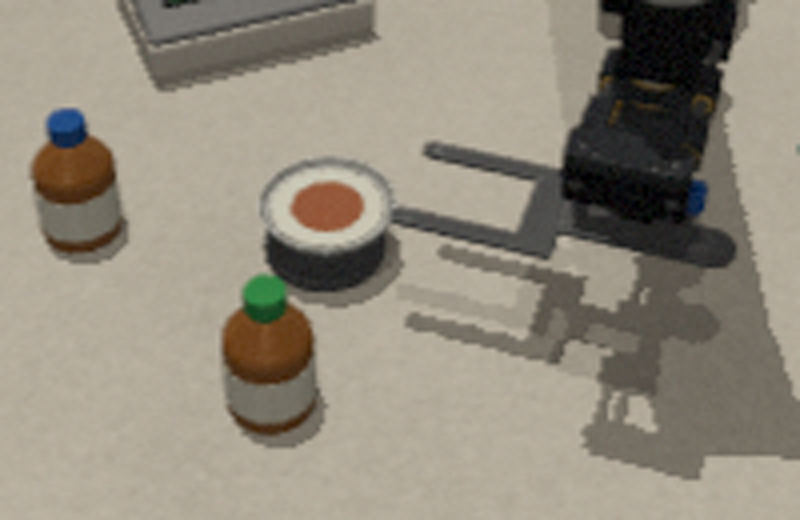

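```bash
cat >> h.py <<'E'
def forkpts(o=None,P=None):
    o=o or env.get_obs();Rt=R.from_euler('xyz',o['tool_rot'],degrees=True).as_matrix()
    x=-Rt[:,1]*-1  # heading = tool y (down-pointing)
    h=Rt[:,1];l=Rt[:,0]
    bar=o['tool_pos']-.0175*Rt[:,2]   # bar centre .0175 above TCP
    fc=bar+.105*h+.039*Rt[:,2]
    P=np.array([[.053,-.036],[.053,.036],[-.032,-.028],[-.032,.028]]) if P is None else P
    return fc,np.array([fc+p[0]*h+p[1]*l for p in P])
E
python3 - <<'E'
from h import *
fc,p=forkpts();print(fc,p.round(4))
c=cam('top');q=proj(c,p);print('top crop',((q-[220,110]+.5)*5-.5).round(1))
im=cv2.resize(c['frame'][110:250,220:360,::-1],None,fx=5,fy=5,interpolation=cv2.INTER_CUBIC)
for u in ((q-[220,110]+.5)*5-.5):cv2.circle(im,tuple(int(k) for k in u),3,(0,0,255),-1)
c=cam('scene');q=proj(c,p);
im2=cv2.resize(c['frame'][190:320,220:420,::-1],None,fx=4,fy=4,interpolation=cv2.INTER_CUBIC)
for u in ((q-[220,190]+.5)*4-.5):cv2.circle(im2,tuple(int(k) for k in u),3,(0,0,255),-1)
q=proj(c,np.array([[.61,.208,.049]]));u=((q-[220,190]+.5)*4-.5)[0];cv2.circle(im2,tuple(int(k) for k in u),3,(255,0,0),-1)
im2=im2[60:360,200:800]
im=im[200:550,100:500]
h=max(im.shape[0],im2.shape[0]);o=np.zeros((h,im.shape[1]+im2.shape[1],3),np.uint8);o[:im.shape[0],:im.shape[1]]=im;o[:im2.shape[0],im.shape[1]:]=im2
cv2.imwrite('pics/f8.png',cv2.resize(o,None,fx=.8,fy=.8))
E
```

```text
[0.53616081 0.29610091 0.08883151] [[0.5428 0.2324 0.0888]
 [0.5979 0.2788 0.0889]
 [0.4941 0.3025 0.0888]
 [0.5369 0.3386 0.0889]]
top crop [[337.  395.5]
 [269.6 314.2]
 [231.8 466.6]
 [179.4 402.9]]
```

View pics/f8.png

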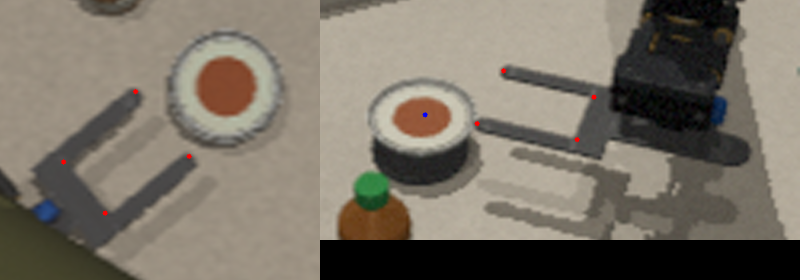

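```bash
python3 - <<'E'
from h import *
s=cam('scene');c=cam('top')
t=lambda u,v,z:ray(s,220+(u+.5)/4-.5,190+(v+.5)/4-.5,z).round(4)
print('scene sample',t(327,206,.045),'rim c',t(327,204,.049),'rim LR',t(261,207,.049),t(395,203,.049),t(327,158,.049))
print('scene tips',t(425,150,.0888),t(394,213,.0888))
T=lambda u,v,z:ray(c,220+(u+.5)/5-.5,110+(v+.5)/5-.5,z).round(4)
print('top tips',T(341,396,.0888),T(272,312,.0888))
E
```

```text
scene sample [0.6119 0.2052 0.045 ] rim c [0.6129 0.2073 0.049 ] rim LR [0.6549 0.1857 0.049 ] [0.5705 0.2315 0.049 ] [0.5884 0.1632 0.049 ]
scene tips [0.5462 0.2322 0.0888] [0.5987 0.2769 0.0888]
top tips [0.5425 0.2297 0.0888] [0.5993 0.2772 0.0888]
```

```bash
python3 -m pendant '[[0,0,0.1,0,0,0],[-0.01,0,0.2,0,0,0],[-0.02,0,0.3,0,0,0],[-0.027,0,0.4,0,0,0],[-0.027,0,0.5,0,0,0],[-0.027,0,0.58,0,0,0],[-0.027,0,0.63,0,0,0],[-0.027,0,0.655,0,0,0]]'
python3 - <<'E'
from h import *
mv([.5411,.2877,.0455],[180,0,40.48])
fc,p=forkpts();print(fc)
c=cam('top');crop(c,220,110,360,250,5,'t9.png');print(((proj(c,p)-[220,110]+.5)*5-.5).round(1))
c=cam('scene');crop(c,220,190,420,320,4,'s9.png');print(((proj(c,p)-[220,190]+.5)*4-.5).round(1))
E
```

```text
time_s: 15.15
tool_pos: [0.4658, 0.3746, 0.0438]
tool_rot: [-180.0, 0.0, 40.3]
force: [0.1, -0.1, -0.6]
grip_width: 0.0154
t 15.15 pos [0.4658 0.3746 0.0438] rot [-1.800e+02  1.000e-02  4.031e+01] F [ 0.1 -0.1 -0.6] w 0.0154
shift [ 0.012  1.15  -0.018] turn [-0.     0.    -0.002]
[0.53369599 0.29453967 0.02225057]
[[346.8 409. ]
 [282.4 331.7]
 [246.9 477. ]
 [196.9 416.5]]
[[429.3 215.2]
 [398.3 281.8]
 [538.5 248.3]
 [518.3 302.1]]
```

View pics/t9.png

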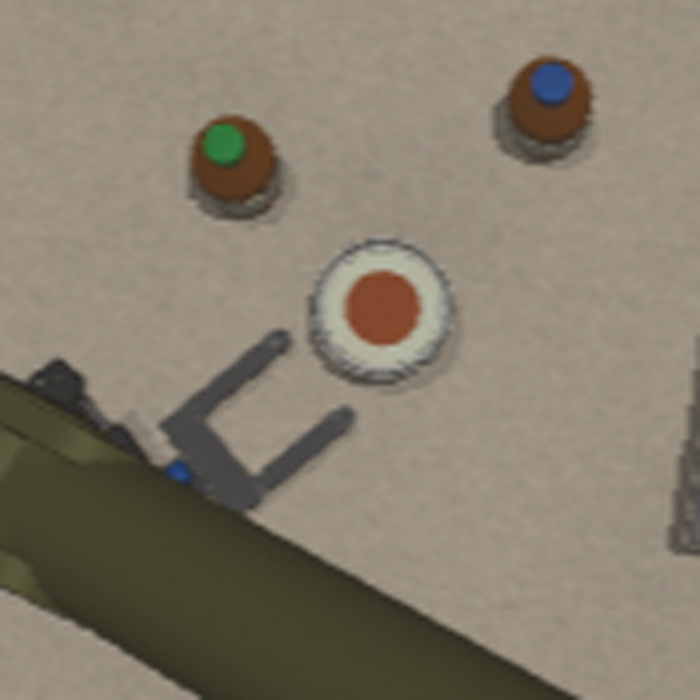

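View pics/s9.png

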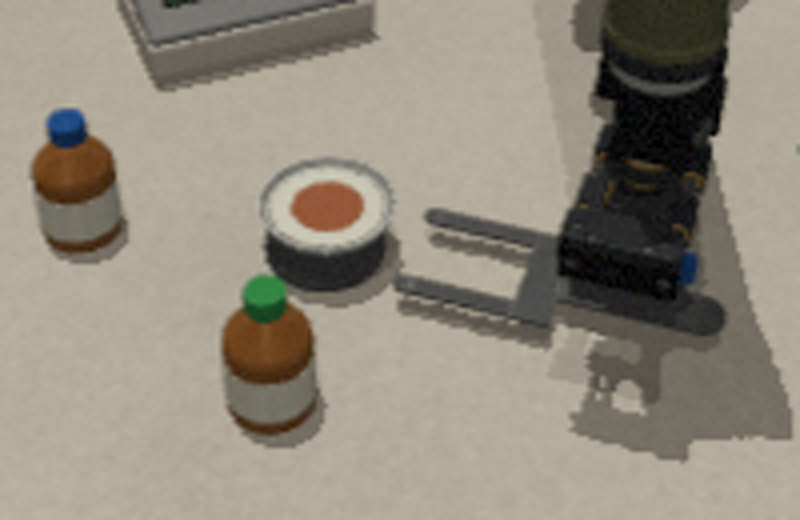

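```bash
python3 -m pendant '[[0.01,0.12,-0.01,0,0,0],[0.01,0.25,-0.01,0,0,0],[0.01,0.38,-0.01,0,0,0],[0.01,0.5,-0.01,0,0,0],[0.01,0.62,-0.01,0,0,0],[0.01,0.75,-0.01,0,0,0],[0.01,0.88,-0.01,0,0,0],[0.01,1,-0.01,0,0,0]]'
python3 -m pendant '[[0,0.05,0,0,0,0],[0,0.1,0,0,0,0],[0,0.15,0,0,0,0],[0,0.15,0,0,0,0],[0,0.15,0,0,0,0],[0,0.15,0,0,0,0],[0,0.15,0,0,0,0],[0,0.15,0,0,0,0]]'
python3 - <<'E'
from h import *
mv([.5411,.2877,.0455],[180,0,40.48])
fc,p=forkpts();print(fc)
c=cam('top');crop(c,220,110,360,250,5,'t10.png');print(((proj(c,p)-[220,110]+.5)*5-.5).round(1))
c=cam('scene');crop(c,220,190,420,320,4,'s10.png');print(((proj(c,p)-[220,190]+.5)*4-.5).round(1))
E
```

```text
time_s: 16.25
tool_pos: [0.5319, 0.2982, 0.045]
tool_rot: [180.0, 0.0, 40.3]
force: [-0.4, -0.0, -1.8]
grip_width: 0.0154
time_s: 17.25
tool_pos: [0.5409, 0.2876, 0.045]
tool_rot: [180.0, 0.0, 40.3]
force: [-0.2, 0.8, -1.4]
grip_width: 0.0153
t 17.25 pos [0.5409 0.2876 0.045 ] rot [1.800e+02 1.000e-02 4.031e+01] F [-0.2  0.8 -1.4] w 0.0153
shift [ 0.003  0.    -0.005] turn [ 0.     0.    -0.002]
[0.60880357 0.20750455 0.02351598]
[[470.4 304.7]
 [405.8 228.1]
 [371.2 372.2]
 [321.  312.2]]
[[283.7 181.4]
 [246.3 244.7]
 [386.9 212.9]
 [361.4 264. ]]
```

View pics/t10.png

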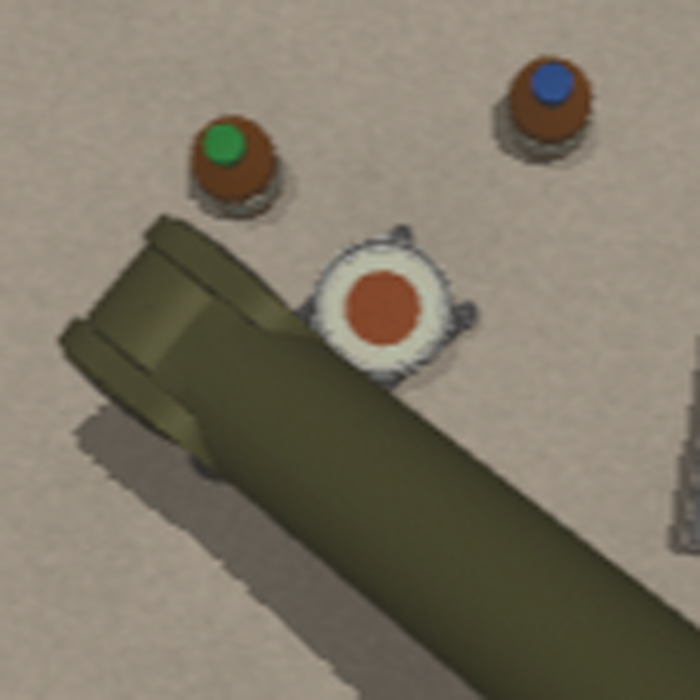

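View pics/s10.png

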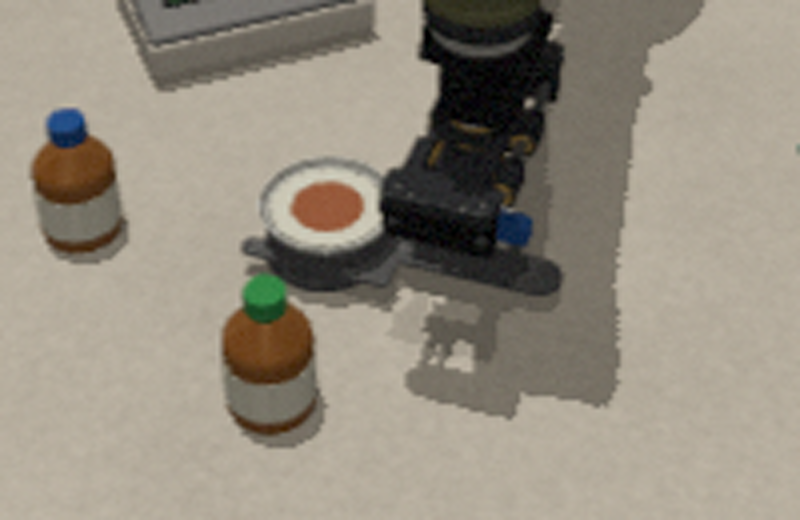

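```bash
python3 -m pendant '[[0,0,-0.08,0,0,0],[0,0,-0.13,0,0,0],[0,0,-0.15,0,0,0],[0,0,-0.17,0,0,0],[0,0,-0.19,0,0,0],[0,0,-0.22,0,0,0],[0,0,-0.26,0,0,0],[0,0,-0.3,0,0,0]]'
python3 - <<'E'
from h import *
mv([.5411,.2877,.0455],[180,0,40.48])
fc,p=forkpts();print(fc)
c=cam('top');crop(c,220,110,360,250,5,'t11.png')
c=cam('scene');crop(c,220,190,420,320,4,'s11.png')
E
```

```text
time_s: 18.35
tool_pos: [0.541, 0.2876, 0.0753]
tool_rot: [180.0, 0.0, 40.3]
force: [-0.4, -0.1, -2.4]
grip_width: 0.0152
t 18.35 pos [0.541  0.2876 0.0753] rot [180.    0.   40.3] F [-0.4 -0.1 -2.4] w 0.0152
shift [ 0.002 -0.     0.298] turn [ 0.     0.    -0.002]
[0.60887908 0.20748022 0.05378306]
```

View pics/s11.png

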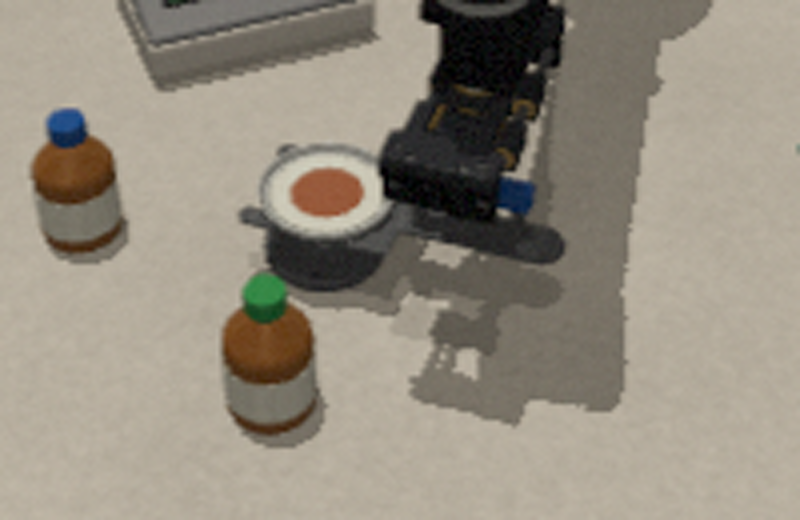

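View pics/t11.png

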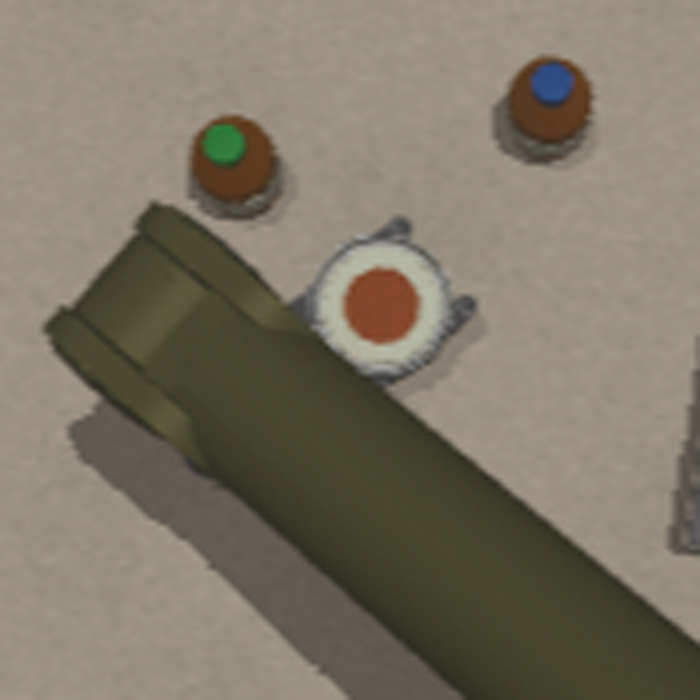

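```bash
python3 - <<'E'
from h import *
mv([.545,.215,.16],[180,0,27])
E
```

```text
t 18.45 pos [0.5413 0.2878 0.0757] rot [ 1.7998e+02 -5.0000e-02  4.0300e+01] F [ 0.1  0.7 -2.5] w 0.0155
shift [-0.442  0.579 -0.844] turn [ 0.    -0.001  0.148]
```

```bash
python3 -m pendant '[[-0.02,0.02,-0.08,0,0,0.01],[-0.06,0.07,-0.2,0,0,0.02],[-0.12,0.16,-0.34,0,0,0.04],[-0.2,0.26,-0.49,0,0,0.07],[-0.28,0.37,-0.63,0,0,0.1],[-0.35,0.47,-0.75,0,0,0.12],[-0.4,0.54,-0.82,0,0,0.14],[-0.44,0.58,-0.84,0,0,0.15]]'
python3 - <<'E'
from h import *
mv([.55,.12,.16],[180,0,12])
E
```

```text
time_s: 19.45
tool_pos: [0.5452, 0.2142, 0.1594]
tool_rot: [180.0, -0.0, 26.7]
force: [-0.7, 0.2, -2.4]
grip_width: 0.0154
t 19.45 pos [0.5452 0.2142 0.1594] rot [ 1.7998e+02 -3.0000e-02  2.6690e+01] F [-0.7  0.2 -2.4] w 0.0154
shift [-0.38   0.863 -0.006] turn [ 0.    -0.     0.163]
```

```bash
python3 -m pendant '[[-0.02,0.04,0,0,0,0.01],[-0.06,0.12,0,0,0,0.025],[-0.12,0.25,0,0,0,0.05],[-0.18,0.4,0,0,0,0.08],[-0.25,0.56,0,0,0,0.11],[-0.31,0.7,0,0,0,0.135],[-0.36,0.81,0,0,0,0.155],[-0.38,0.86,0,0,0,0.163]]'
python3 - <<'E'
from h import *
mv([.552,.03,.16],[180,0,-3])
E
```

```text
time_s: 20.45
tool_pos: [0.5499, 0.1198, 0.159]
tool_rot: [180.0, 0.0, 12.0]
force: [0.7, 0.8, -1.9]
grip_width: 0.0154
t 20.45 pos [0.5499 0.1198 0.159 ] rot [179.98   0.    12.01] F [ 0.7  0.8 -1.9] w 0.0154
shift [-0.166  0.883 -0.01 ] turn [ 0.    -0.     0.167]
```

```bash
python3 -m pendant '[[-0.01,0.04,0,0,0,0.01],[-0.03,0.12,0,0,0,0.025],[-0.05,0.25,0,0,0,0.05],[-0.08,0.4,0,0,0,0.08],[-0.11,0.56,0,0,0,0.11],[-0.14,0.7,-0.01,0,0,0.135],[-0.16,0.82,-0.01,0,0,0.155],[-0.165,0.88,-0.01,0,0,0.167]]'
python3 - <<'E'
from h import *
mv([.549,.003,.16],[180,0,-9.3])
fc,p=forkpts();print(fc,env.get_obs()['qpos'])
for n in('wrist','top','scene'):
    c=cam(n);cv2.imwrite(f'pics/{n}12.png',c['frame'][:,:,::-1])
    if n=='top':crop(c,330,130,490,250,5,'t12.png');print('sup',(proj(c,[[.5145,-.209,.118]])-[330,130]+.5)*5-.5)
    if n=='scene':crop(c,210,70,370,230,5,'s12.png');print('sup',(proj(c,[[.5145,-.209,.118]])-[210,70]+.5)*5-.5)
E
```

```text
time_s: 21.45
tool_pos: [0.5522, 0.0303, 0.16]
tool_rot: [180.0, -0.0, -3.0]
force: [0.1, -0.2, -1.8]
grip_width: 0.0153
t 21.45 pos [0.5522 0.0303 0.16  ] rot [179.98  -0.    -3.04] F [ 0.1 -0.2 -1.8] w 0.0153
shift [-0.018  0.274  0.   ] turn [ 0.   -0.    0.07]
[ 0.546675   -0.07457159  0.13856587] [ 37.58325409  14.44692378 -49.48069122 100.43356854  11.62981991
  70.44242804 -17.96904366]
sup [[451.90323045 338.3741839 ]]
sup [[295.01506389 399.62648886]]
```

View pics/t12.png

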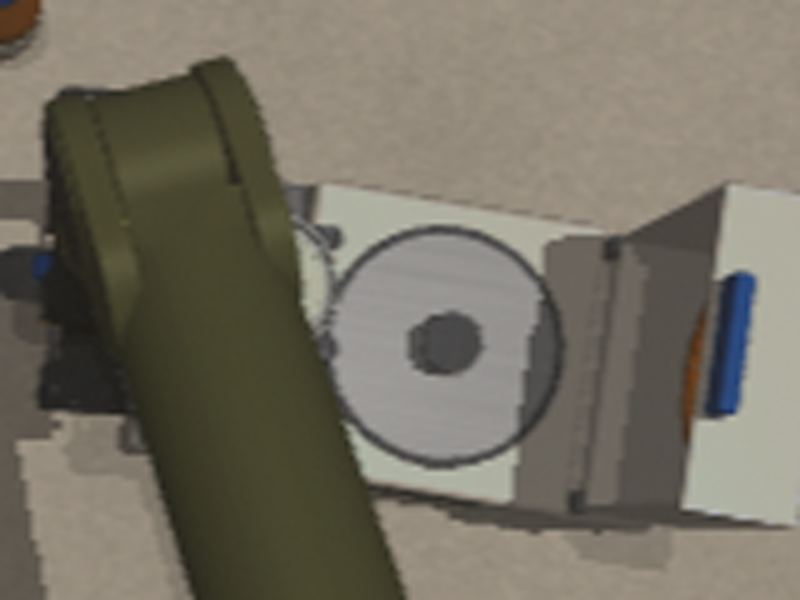

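View pics/s12.png

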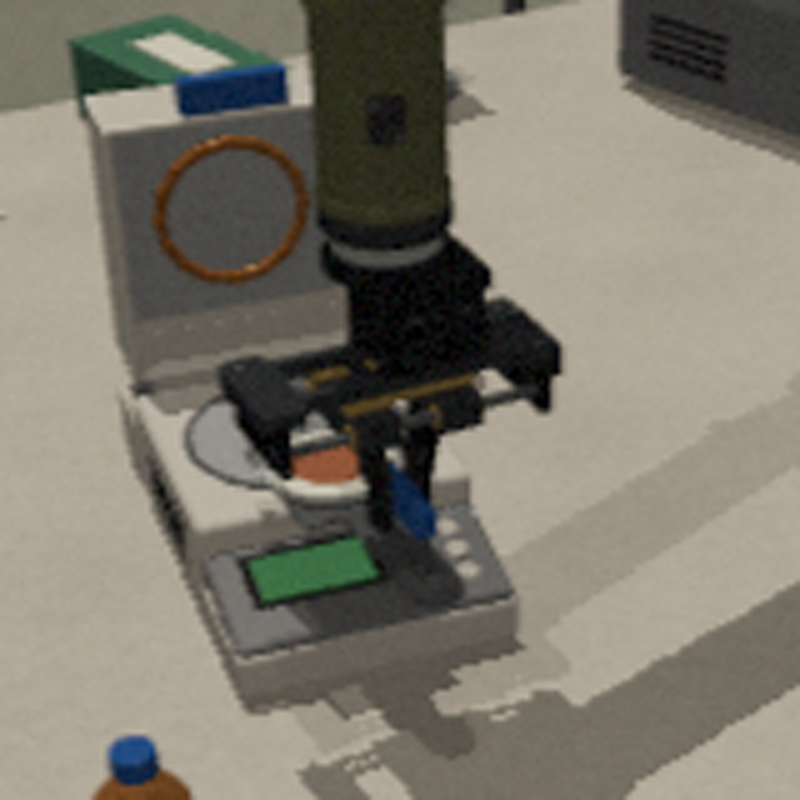

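View pics/wrist12.png

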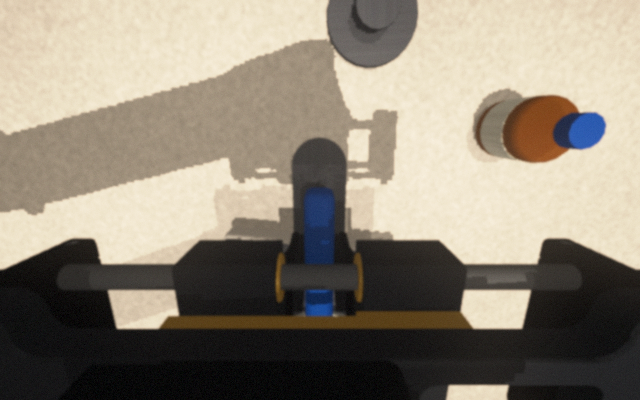

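```bash
python3 - <<'E'
from h import *
fc,p=forkpts()
c=cam('top');print('tips top',((proj(c,p[:2])-[330,130]+.5)*5-.5).round(1),env.get_obs()['tool_pos'])
im=cv2.imread('pics/top0.png');s=cv2.imread('pics/scene0.png')
a=cv2.resize(im[180:220,395:445],None,fx=8,fy=8,interpolation=cv2.INTER_CUBIC)
b=cv2.resize(s[130:180,240:300],None,fx=6.5,fy=6.5,interpolation=cv2.INTER_CUBIC)
t=c=cam('top')
o=np.zeros((330,800,3),np.uint8);o[:320,:400]=a;o[:325,405:795]=b;cv2.imwrite('pics/seat.png',o)
c2=cv2.resize(c['frame'][165:210,385:430,::-1],None,fx=12,fy=12,interpolation=cv2.INTER_CUBIC);cv2.imwrite('pics/seat2.png',c2)
E
```

```text
tips top [[330.  344.2]
 [334.7 234.4]] [0.55210566 0.03203546 0.16003705]
```

View pics/seat.png

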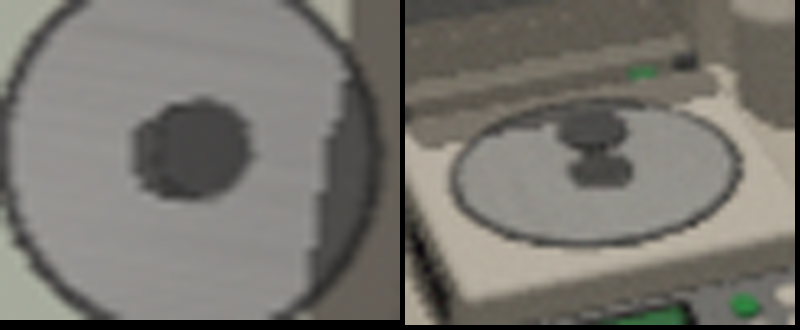

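View pics/seat2.png

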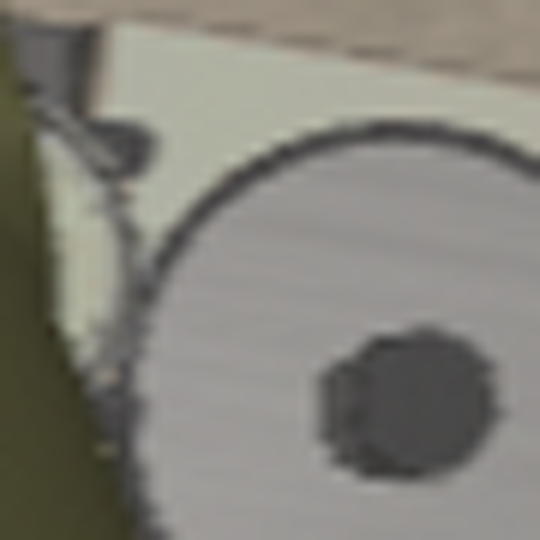

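```bash
python3 - <<'E'
from h import *
c=cam('top');s=cam('scene')
print('top',ray(c,419.75,198.2,.118),'scene',ray(s,268.35,149.27,.118))
print(ray(s,268.35,150.27,.118),ray(s,269.35,149.27,.118))
# scene ellipse of deck disc: extremes
f=lambda u,v:(240+(u-405+.5)/6.5-.5,130+(v+.5)/6.5-.5)
for u,v in((450,170),(742,170),(595,98),(583,243)):print(ray(s,*f(u,v),.09))
A=[]
pts=np.array([[450,170],[742,168],[470,205],[500,227],[540,240],[583,244],[640,240],[690,220],[720,200],[735,150],[705,120],[470,138],[500,118]])
W=np.array([ray(s,*f(u,v),.0905)[:2] for u,v in pts])
M=np.c_[2*W,np.ones(len(W))];x=np.linalg.lstsq(M,(W**2).sum(1),rcond=None)[0];print('disc fit scene',x[:2],np.sqrt(x[2]+x[:2]@x[:2]))
pts=np.array([[225,245],[232,205],[255,165],[295,135],[343,127],[390,135],[430,162],[455,205],[463,245],[450,295],[430,328],[390,355],[343,367],[295,357],[255,328],[232,290]])
W=np.array([ray(c,350+(u+.5)/5-.5,150+(v+.5)/5-.5,.0905)[:2] for u,v in pts])
M=np.c_[2*W,np.ones(len(W))];x=np.linalg.lstsq(M,(W**2).sum(1),rcond=None)[0];print('disc fit top',x[:2],np.sqrt(x[2]+x[:2]@x[:2]))
E
```

```text
top [ 0.51143119 -0.20819886  0.118     ] scene [ 0.51448179 -0.21116347  0.118     ]
[ 0.51760439 -0.20452888  0.118     ] [ 0.51138978 -0.20932597  0.118     ]
[ 0.58369535 -0.25483022  0.09      ]
[ 0.44302696 -0.17114321  0.09      ]
[ 0.47795957 -0.28948804  0.09      ]
[ 0.55271121 -0.14605202  0.09      ]
disc fit scene [ 0.51235231 -0.21529356] 0.08087042200076934
disc fit top [ 0.51221546 -0.21016011] 0.08077477074256952
```

```bash
python3 - <<'E'
from h import *
mv([.541,-.035,.16],[180,0,-9.3])
E
```

```text
t 21.8 pos [0.5521 0.0323 0.1601] rot [-179.99   -0.     -2.82] F [ 0.3  0.3 -2.1] w 0.0152
shift [-0.078  0.677  0.   ] turn [-0.     0.     0.072]
```

```bash
python3 -m pendant '[[0,0.03,0,0,0,0],[-0.01,0.09,0,0,0,0.01],[-0.02,0.19,0,0,0,0.02],[-0.04,0.31,0,0,0,0.035],[-0.05,0.44,0,0,0,0.05],[-0.07,0.55,0,0,0,0.06],[-0.08,0.63,0,0,0,0.07],[-0.08,0.67,0,0,0,0.072]]'
python3 - <<'E'
from h import *
mv([.53,-.1024,.16],[180,0,-9.3])
E
```

```text
time_s: 22.8
tool_pos: [0.5407, -0.0357, 0.1601]
tool_rot: [180.0, -0.0, -9.4]
force: [0.7, 0.2, -2.3]
grip_width: 0.0152
t 22.8 pos [ 0.5407 -0.0357  0.1601] rot [179.99  -0.    -9.43] F [ 0.7  0.2 -2.3] w 0.0152
shift [0.004 0.675 0.001] turn [ 0.    -0.    -0.001]
```

```bash
python3 -m pendant '[[0,0.03,0,0,0,0],[0,0.09,0,0,0,0],[0,0.19,0,0,0,0],[0,0.31,0,0,0,0],[0,0.44,0,0,0,0],[0,0.55,0,0,0,0],[0,0.63,0,0,0,0],[0,0.675,0,0,0,0]]'
python3 - <<'E'
from h import *
mv([.53,-.1024,.16],[180,0,-9.3])
fc,p=forkpts();print(fc)
for n in('top','scene'):
    c=cam(n)
    if n=='top':crop(c,370,150,490,250,6.5,'t13.png');print('sup',(proj(c,[[.5145,-.209,.118]])-[370,150]+.5)*6.5-.5,'fc',(proj(c,[fc])-[370,150]+.5)*6.5-.5)
    if n=='scene':crop(c,230,90,330,190,6,'s13.png');print('sup',(proj(c,[[.5145,-.209,.118]])-[230,90]+.5)*6-.5,(proj(c,[fc])-[230,90]+.5)*6-.5)
E
```

```text
time_s: 23.8
tool_pos: [0.5297, -0.1023, 0.16]
tool_rot: [-180.0, 0.0, -9.4]
force: [-1.0, 0.5, -1.6]
grip_width: 0.0152
t 23.8 pos [ 0.5297 -0.1023  0.16  ] rot [-180.      0.     -9.41] F [-1.   0.5 -1.6] w 0.0152
shift [0.003 0.001 0.   ] turn [-0.     0.    -0.001]
[ 0.51249837 -0.20586421  0.13850888]
sup [[327.62419958 310.03643907]] fc [[332.03636623 310.38232514]]
sup [[234.11807667 359.65178663]] [[236.92264223 330.68472044]]
```

View pics/t13.png

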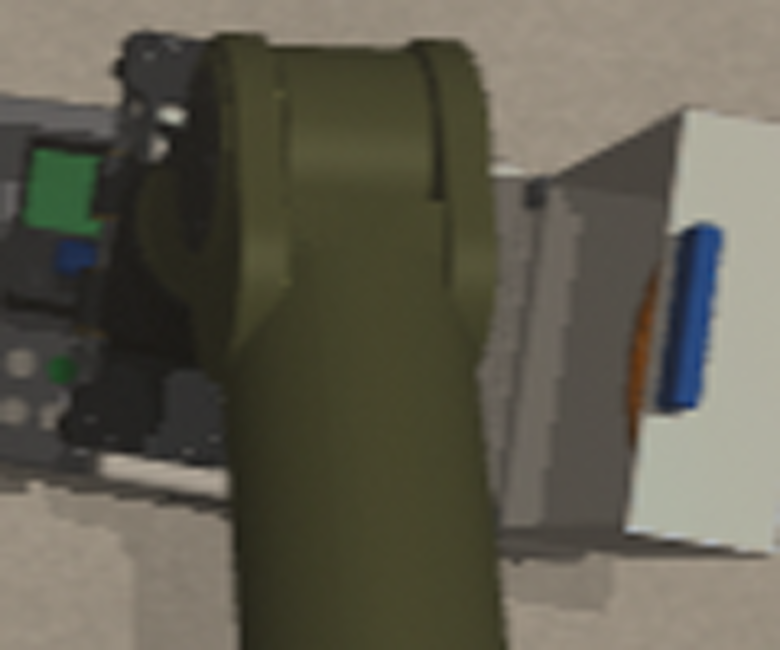

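View pics/s13.png

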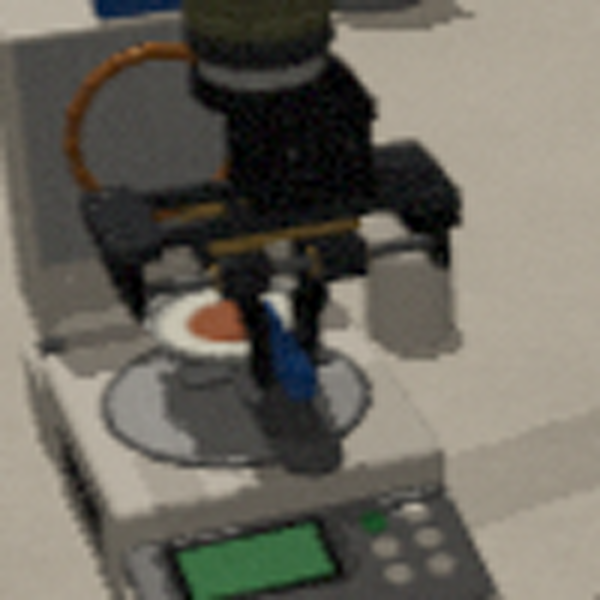

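```bash
python3 -m pendant '[[0,0,0.03,0,0,0],[0,0,0.06,0,0,0],[0,0,0.09,0,0,0],[0,0,0.12,0,0,0],[0,0,0.14,0,0,0],[0,0,0.15,0,0,0],[0,0,0.16,0,0,0],[0,0,0.17,0,0,0]]'
python3 -m pendant '[[0,0,0.012,0,0,0],[0,0,0.024,0,0,0],[0,0,0.036,0,0,0],[0,0,0.048,0,0,0],[0,0,0.06,0,0,0],[0,0,0.075,0,0,0],[0,0,0.09,0,0,0],[0,0,0.105,0,0,0]]'
python3 - <<'E'
from h import *
mv([.53,-.1024,.1255],[180,0,-9.3])
c=cam('scene');crop(c,230,90,330,190,6,'s14.png')
E
```

```text
time_s: 24.9
tool_pos: [0.5299, -0.1017, 0.1431]
tool_rot: [180.0, -0.0, -9.4]
force: [-0.3, -0.3, -2.6]
grip_width: 0.015
time_s: 25.9
tool_pos: [0.5298, -0.1017, 0.1324]
tool_rot: [180.0, -0.0, -9.4]
force: [0.3, -0.0, -1.2]
grip_width: 0.0154
t 25.9 pos [ 0.5298 -0.1017  0.1324] rot [180.    -0.    -9.38] F [ 0.3 -0.  -1.2] w 0.0154
shift [0.003 0.007 0.069] turn [ 0.    -0.    -0.001]
```

View pics/s14.png

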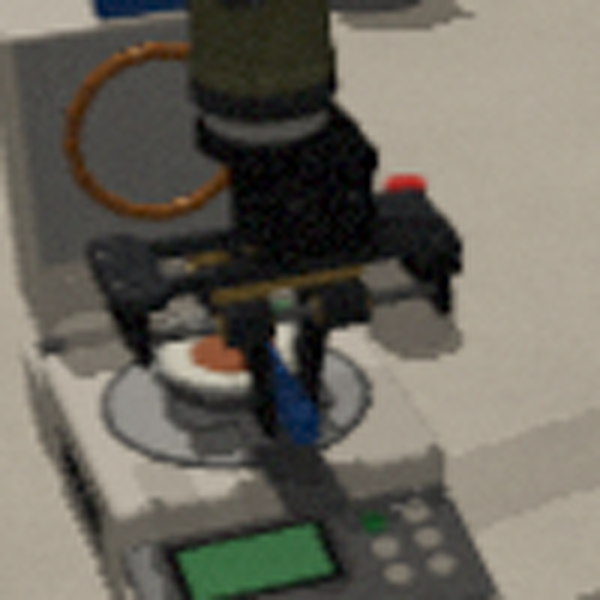

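```bash
python3 -m pendant '[[0,0,0.012,0,0,0],[0,0,0.024,0,0,0],[0,0,0.036,0,0,0],[0,0,0.048,0,0,0],[0,0,0.055,0,0,0],[0,0,0.06,0,0,0],[0,0,0.06,0,0,0],[0,0,0.06,0,0,0]]'
python3 - <<'E'
from h import *
mv([.53,-.1024,.1255],[180,0,-9.3])
fc,p=forkpts();print(fc)
c=cam('scene');crop(c,230,90,330,190,6,'s15.png')
print((proj(c,p)-[230,90]+.5)*6-.5)
E
```

```text
time_s: 26.95
tool_pos: [0.5298, -0.1017, 0.1266]
tool_rot: [180.0, -0.0, -9.4]
force: [-0.3, 0.4, -1.1]
grip_width: 0.0155
t 26.95 pos [ 0.5298 -0.1017  0.1266] rot [179.99  -0.    -9.38] F [-0.3  0.4 -1.1] w 0.0155
shift [0.003 0.007 0.011] turn [ 0.    -0.    -0.001]
[ 0.51269651 -0.20527031  0.10508207]
[[273.33341312 330.37984802]
 [160.49320925 350.91726034]
 [301.40110689 396.80517756]
 [210.13040006 414.30429574]]
```

View pics/s15.png

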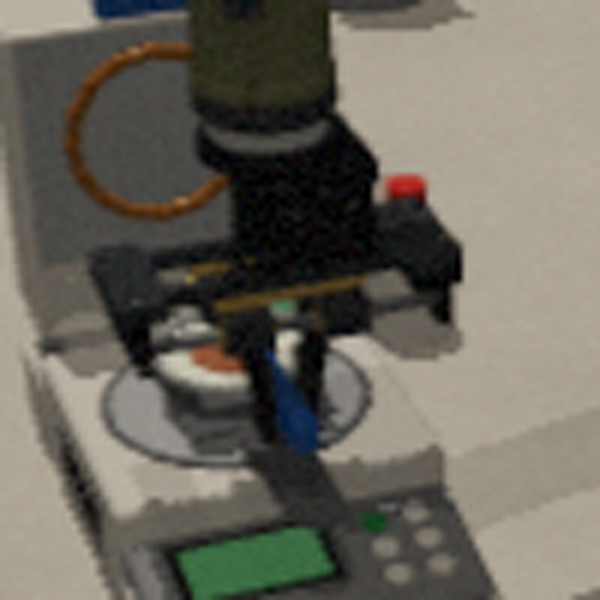

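```bash
python3 -m pendant '[[0,-0.06,0,0,0,0],[0,-0.16,0,0,0,0],[0,-0.3,0,0,0,0],[0,-0.44,0,0,0,0],[0,-0.58,0,0,0,0],[0,-0.72,0,0,0,0],[0,-0.86,0,0,0,0],[0,-1,0,0,0,0]]'
python3 -m pendant '[[0,-0.12,0,0,0,0],[0,-0.24,0,0,0,0],[0,-0.37,0,0,0,0],[0,-0.5,0,0,0,0],[0,-0.62,0,0,0,0],[0,-0.75,0,0,0,0],[0,-0.88,0,0,0,0],[0,-1,0,0,0,0]]'
python3 - <<'E'
from h import *
mv([.53,-.1024,.1255],[180,0,-9.3])
fc,p=forkpts();print(fc)
c=cam('scene');crop(c,220,70,340,190,5,'s16.png')
c=cam('top');crop(c,350,150,510,250,5,'t16.png')
E
```

```text
time_s: 28.0
tool_pos: [0.5462, -0.002, 0.1265]
tool_rot: [180.0, -0.0, -9.4]
force: [-0.2, 0.4, -1.9]
grip_width: 0.0154
time_s: 29.0
tool_pos: [0.5625, 0.0966, 0.1265]
tool_rot: [-180.0, -0.0, -9.4]
force: [-0.1, -0.2, -1.7]
grip_width: 0.0157
t 29.0 pos [0.5625 0.0966 0.1265] rot [-180.     -0.     -9.36] F [-0.1 -0.2 -1.7] w 0.0157
shift [0.003 2.016 0.01 ] turn [-0.    -0.    -0.001]
[ 0.54542792 -0.0070166   0.10501439]
```

View pics/s16.png

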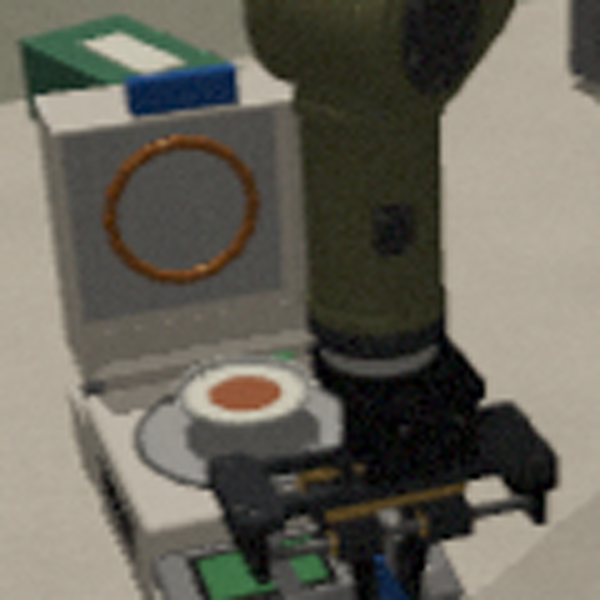

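View pics/t16.png

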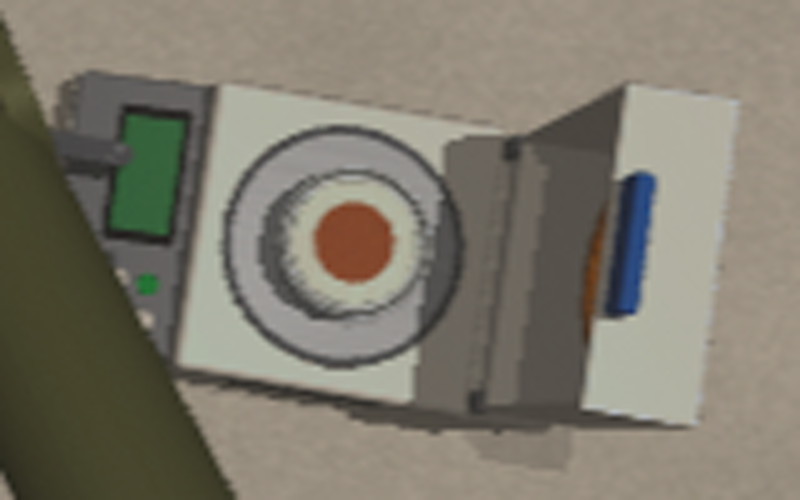

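```bash
python3 - <<'E'
from h import *
c=cam('top');s=cam('scene')
t=lambda u,v,z:ray(c,350+(u+.5)/5-.5,150+(v+.5)/5-.5,z).round(4)
print('sample',t(354,242,.123),'rim T,B,R',t(354,170,.127),t(354,313,.127),t(426,242,.127))
print('scene',ray(s,220+244.5/5-.5,70+394.5/5-.5,.123))
print('tip',t(133,155,.105))
fc,p=forkpts();print(p[:2])
mv([.53,.25,.0245],[180,0,-9.3])
E
```

```text
sample [ 0.5117 -0.209   0.123 ] rim T,B,R [ 0.5588 -0.2086  0.127 ] [ 0.4648 -0.2074  0.127 ] [ 0.5117 -0.2552  0.127 ]
scene [ 0.51512178 -0.20852645  0.123     ]
tip [ 0.5705 -0.0667  0.105 ]
[[ 0.50113024 -0.05432536  0.10501912]
 [ 0.57217501 -0.06601466  0.10500901]]
t 29.2 pos [0.5623 0.0957 0.1265] rot [ 1.7998e+02  1.0000e-02 -9.3400e+00] F [ 0.6 -0.8 -1.6] w 0.0154
shift [-0.569 -1.47   1.019] turn [ 0.  0. -0.]
```

```bash
python3 -m pendant '[[-0.06,-0.12,0,0,0,0],[-0.12,-0.25,0,0,0,0],[-0.18,-0.38,0,0,0,0],[-0.24,-0.5,0,0,0,0],[-0.3,-0.62,0,0,0,0],[-0.4,-0.75,0,0,0,0],[-0.5,-0.88,0,0,0,0],[-0.6,-1,0,0,0,0]]'
python3 - <<'E'
from h import *
mv([.485,.215,.025],[180,0,-9.3])
fc,p=forkpts();print(p[:2])
E
```

```text
time_s: 30.2
tool_pos: [0.5188, 0.2052, 0.1265]
tool_rot: [180.0, 0.0, -9.4]
force: [-0.9, 0.2, -1.7]
grip_width: 0.0153
t 30.2 pos [0.5188 0.2052 0.1265] rot [180.     0.    -9.35] F [-0.9  0.2 -1.7] w 0.0153
shift [-0.349 -0.042  1.015] turn [ 0.     0.    -0.001]
[[0.45755232 0.05514965 0.1050388 ]
 [0.52859495 0.04344732 0.10503769]]
```

```bash
python3 -m pendant '[[-0.08,-0.02,0.15,0,0,0],[-0.16,-0.05,0.32,0,0,0],[-0.25,-0.05,0.5,0,0,0],[-0.35,-0.05,0.68,0,0,0],[-0.35,-0.05,0.82,0,0,0],[-0.35,-0.05,0.92,0,0,0],[-0.35,-0.05,0.97,0,0,0],[-0.35,-0.05,1,0,0,0]]'
python3 - <<'E'
from h import *
mv([.485,.215,.0245],[180,0,-9.3])
c=cam('scene');crop(c,260,160,420,290,5,'s17.png')
E
```

```text
time_s: 31.2
tool_pos: [0.4862, 0.2148, 0.0264]
tool_rot: [-180.0, -0.0, -9.4]
force: [-0.7, 0.8, -1.6]
grip_width: 0.0153
t 31.2 pos [0.4862 0.2148 0.0264] rot [-1.7998e+02 -1.0000e-02 -9.4000e+00] F [-0.7  0.8 -1.6] w 0.0153
shift [-0.012 -0.     0.019] turn [-0.    -0.    -0.001]
```

View pics/s17.png

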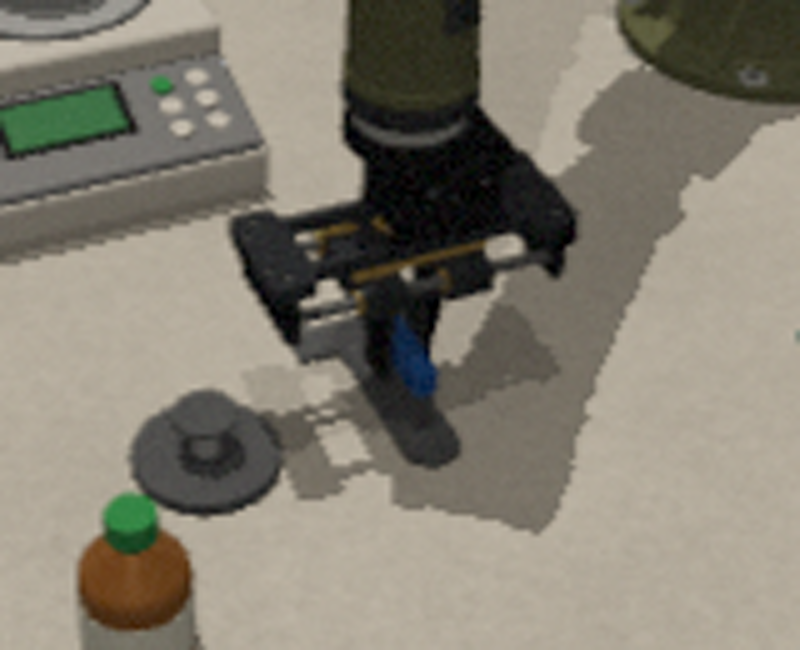

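```bash
python3 -m pendant '[[0,0,0.01,0,0,0],[0,0,0.02,0,0,0],[0,0,0.02,0,0,0],[0,0,0.02,0,0,0],[0,0,0.02,0,0,0],[0,0,0.02,0,0,0],[0,0,0.02,0,0,0],[0,0,0.02,0,0,0]]'
python3 -m pendant '[[0,0,0,0,0,0],[0,0,0,0,0,0],[0,0,0,0,0,0],[0,0,0,0,0,0],[0,0,0,0,0,0],[0,0,0,0,0,0],[0,0,-0.05,0,0,0],[0,0,-0.15,0,0,0]]' 60 20
python3 -m pendant '[[0,0,-0.1,0,0,0],[0,0,-0.2,0,0,0],[0,0,-0.32,0,0,0],[0,0,-0.45,0,0,0],[0,0,-0.6,0,0,0],[0,0,-0.75,0,0,0],[0,0,-0.88,0,0,0],[0,0,-1,0,0,0]]'
python3 - <<'E'
from h import *
mv([.485,.215,.0245],[180,0,-9.3])
c=cam('scene');crop(c,200,60,420,290,2.6,'s18.png')
c=cam('wrist');cv2.imwrite('pics/w18.png',c['frame'][:,:,::-1])
E
```

```text
time_s: 32.25
tool_pos: [0.4858, 0.2147, 0.0246]
tool_rot: [180.0, -0.0, -9.4]
force: [0.8, 0.4, -1.4]
grip_width: 0.0153
time_s: 33.25
tool_pos: [0.4855, 0.2147, 0.0398]
tool_rot: [180.0, 0.0, -9.4]
force: [-0.1, 0.2, -0.2]
grip_width: 0.0598
time_s: 34.25
tool_pos: [0.4858, 0.2147, 0.1404]
tool_rot: [180.0, -0.0, -9.4]
force: [-0.3, -0.0, -1.3]
grip_width: 0.06
t 34.25 pos [0.4858 0.2147 0.1404] rot [ 1.7999e+02 -1.0000e-02 -9.3800e+00] F [-0.3 -0.  -1.3] w 0.06
shift [-0.008 -0.002  1.159] turn [ 0.    -0.    -0.001]
```

View pics/s18.png

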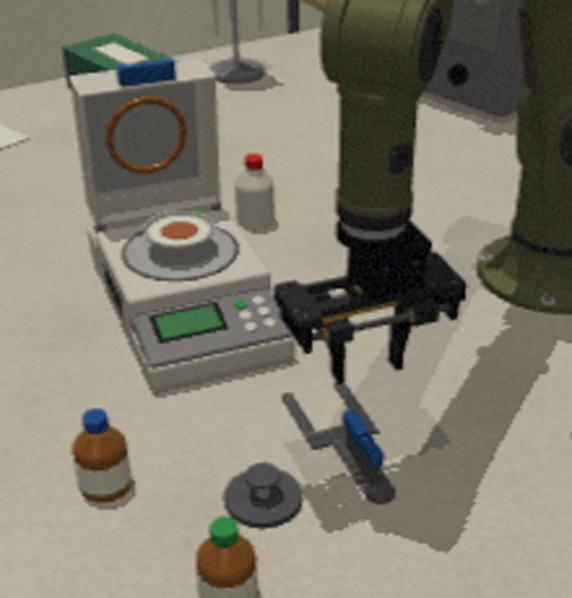

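View pics/w18.png

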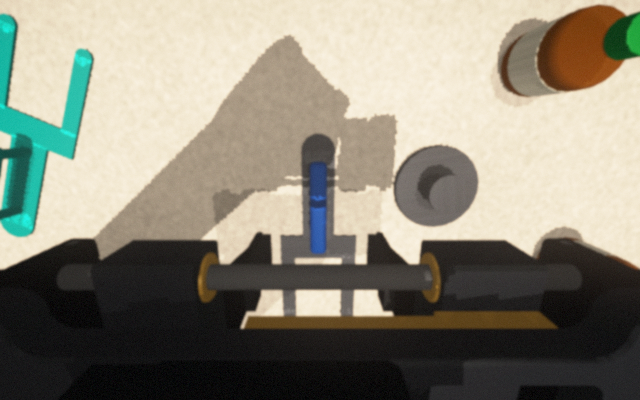

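```bash
python3 - <<'E'
from h import *
c=cam('top');s=cam('scene')
hs=cv2.cvtColor(s['frame'],cv2.COLOR_RGB2HSV);b=(hs[...,0]>100)&(hs[...,0]<130)&(hs[...,1]>100)
m=np.zeros_like(b);m[70:110,230:290]=b[70:110,230:290];y,x=np.nonzero(m);print('scene lip',x.mean(),y.mean(),x.min(),x.max(),y.min(),y.max())
ht=cv2.cvtColor(c['frame'],cv2.COLOR_RGB2HSV);b=(ht[...,0]>100)&(ht[...,0]<130)&(ht[...,1]>100)
m=np.zeros_like(b);m[175:225,460:495]=b[175:225,460:495];y,x=np.nonzero(m);print('top lip',x.mean(),y.mean(),x.min(),x.max(),y.min(),y.max())
a=np.radians(-99.4);X=np.array([np.cos(a),np.sin(a),0]);Y=np.array([-X[1],X[0],0]);H=np.array([.513,-.209,.092])+.108*X
print(H,X)
for th in(1.5,1.55,1.6,1.65,1.7):
    d=-X*np.cos(th)+np.array([0,0,np.sin(th)]);n=X*np.sin(th)+np.array([0,0,np.cos(th)])
    P=np.array([H+r*d+k*n+w*Y for r in(.203,.230) for k in(.004,.016) for w in(-.04,.04)])
    q=proj(c,P);r=proj(s,P);print(th,'top',q.min(0).round(1),q.max(0).round(1),'scene',r.min(0).round(1),r.max(0).round(1),'lip',(H+.216*d+.016*n).round(4))
E
```

```text
scene lip 255.93939393939394 87.4 245 266 83 92
top lip 476.41322314049586 198.1818181818182 473 480 185 212
[ 0.4953608  -0.31554979  0.092     ] [-0.16332596 -0.98657216  0.        ]
1.5 top [468.1 183.1] [479.5 212.8] scene [245.   82.4] [268.7  94.1] lip [ 0.4952 -0.3162  0.3086]
1.55 top [471.6 183.8] [483.6 213.4] scene [244.2  81.4] [267.9  93. ] lip [ 0.4935 -0.3269  0.3083]
1.6 top [475.2 184.5] [487.5 214. ] scene [243.5  80.6] [267.1  92. ] lip [ 0.4917 -0.3376  0.3074]
1.65 top [478.6 185.3] [491.4 214.6] scene [242.8  79.9] [266.4  91.2] lip [ 0.49   -0.3481  0.3061]
1.7 top [481.9 186. ] [495.1 215.3] scene [242.1  79.4] [265.7  90.6] lip [ 0.4882 -0.3587  0.3041]
```

```bash
python3 -m pendant '[[0.02,0.12,-0.12,0,0,0],[0.04,0.25,-0.25,0,0,0],[0.06,0.38,-0.38,0,0,0],[0.08,0.5,-0.5,0,0,0],[0.1,0.62,-0.62,0,0,0],[0.12,0.75,-0.75,0,0,0],[0.14,0.88,-0.88,0,0,0],[0.17,1,-1,0,0,0]]' 0 20
python3 -m pendant '[[0.02,0.12,-0.12,0,0,0],[0.04,0.25,-0.25,0,0,0],[0.06,0.38,-0.38,0,0,0],[0.08,0.5,-0.5,0,0,0],[0.1,0.62,-0.62,0,0,0],[0.12,0.75,-0.75,0,0,0],[0.14,0.88,-0.88,0,0,0],[0.17,1,-1,0,0,0]]'
python3 -m pendant '[[0.02,0.12,-0.12,0,0,0],[0.04,0.25,-0.25,0,0,0],[0.06,0.38,-0.38,0,0,0],[0.08,0.5,-0.5,0,0,0],[0.1,0.62,-0.6,0,0,0],[0.12,0.75,-0.6,0,0,0],[0.14,0.88,-0.6,0,0,0],[0.17,1,-0.6,0,0,0]]'
python3 - <<'E'
from h import *
mv([.4895,-.35,.40],[180,0,-9.4]);print(env.get_obs()['qpos'])
c=cam('wrist');cv2.imwrite('pics/w19.png',c['frame'][:,:,::-1])
E
```

```text
time_s: 35.45
tool_pos: [0.4859, 0.1127, 0.2394]
tool_rot: [180.0, 0.1, -9.4]
force: [0.5, -0.5, -0.9]
grip_width: 0.0008
time_s: 36.45
tool_pos: [0.4868, 0.0109, 0.3405]
tool_rot: [180.0, -0.0, -9.4]
force: [0.7, 0.0, -0.3]
grip_width: 0.0004
time_s: 37.45
tool_pos: [0.4869, -0.0905, 0.3991]
tool_rot: [180.0, 0.0, -9.4]
force: [-0.6, 0.0, -0.1]
grip_width: 0.0004
t 37.45 pos [ 0.4869 -0.0905  0.3991] rot [ 1.7999e+02  5.0000e-02 -9.3900e+00] F [-0.6  0.  -0.1] w 0.0004
shift [ 0.449  2.556 -0.01 ] turn [0.    0.001 0.   ]
[ 46.02396389  -0.90225559 -37.62082553  85.07702853  -0.54871048
  95.68663398  -1.03984646]
```

```bash
python3 -m pendant '[[0.02,0.12,0,0,0,0],[0.04,0.25,0,0,0,0],[0.06,0.38,0,0,0,0],[0.08,0.5,0,0,0,0],[0.1,0.62,0,0,0,0],[0.12,0.75,0,0,0,0],[0.14,0.88,0,0,0,0],[0.17,1,0,0,0,0]]'
python3 -m pendant '[[0.02,0.12,0,0,0,0],[0.04,0.25,0,0,0,0],[0.06,0.38,0,0,0,0],[0.08,0.5,0,0,0,0],[0.1,0.62,0,0,0,0],[0.12,0.75,0,0,0,0],[0.14,0.88,0,0,0,0],[0.17,1,0,0,0,0]]'
python3 - <<'E'
from h import *
mv([.4895,-.35,.36],[180,0,-9.4]);print(env.get_obs()['qpos'])
c=cam('wrist');cv2.imwrite('pics/w20.png',c['frame'][:,:,::-1])
E
```

```text
time_s: 38.5
tool_pos: [0.4876, -0.192, 0.3996]
tool_rot: [180.0, -0.0, -9.4]
force: [-0.6, 0.5, 0.0]
grip_width: 0.0004
time_s: 39.5
tool_pos: [0.4881, -0.2934, 0.3996]
tool_rot: [180.0, 0.0, -9.4]
force: [0.3, -0.3, -0.4]
grip_width: 0.0006
t 39.5 pos [ 0.4881 -0.2934  0.3996] rot [179.99   0.    -9.39] F [ 0.3 -0.3 -0.4] w 0.0006
shift [0.106 0.556 0.396] turn [0. 0. 0.]
[ 53.82204225   8.97095759 -29.64199179  75.7355984    4.46054217
  96.43012653  15.58867075]
```

View pics/w20.png

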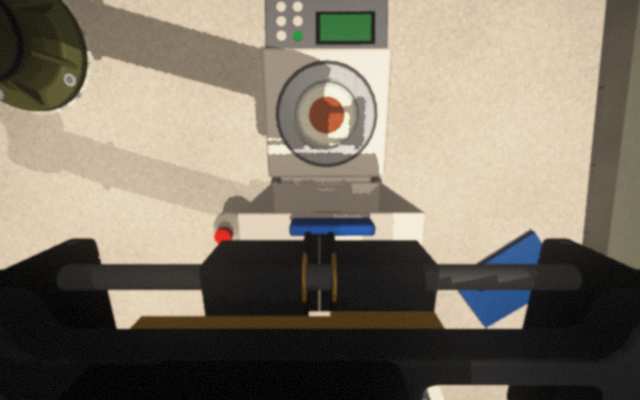

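```bash
python3 - <<'E'
from h import *
c=cam('wrist');cv2.imwrite('pics/w20b.png',cv2.resize(c['frame'][200:260,270:400,::-1],None,fx=6,fy=6,interpolation=cv2.INTER_CUBIC))
for v in(219,235):print(ray(c,332,v,.322),ray(c,332,v,.31))
print(ray(c,326,115,.123))
E
```

```text
[ 0.49956178 -0.30337989  0.322     ] [ 0.49946421 -0.30755943  0.31      ]
[ 0.49717193 -0.31869955  0.322     ] [ 0.49695447 -0.3236476   0.31      ]
[ 0.51437966 -0.2092606   0.123     ]
```

View pics/w20b.png

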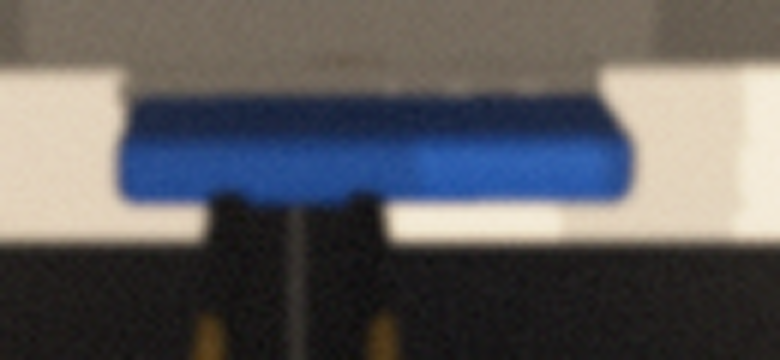

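```bash
python3 - <<'E'
from h import *
mv([.493,-.345,.311],[180,0,-9.4])
E
python3 -m pendant '[[0.04,0.15,0,0,0,0],[0.08,0.3,0,0,0,0],[0.1,0.42,0,0,0,0],[0.13,0.5,0.15,0,0,0],[0.13,0.5,0.35,0,0,0],[0.13,0.5,0.55,0,0,0],[0.13,0.5,0.75,0,0,0],[0.13,0.5,0.88,0,0,0]]'
python3 - <<'E'
from h import *
mv([.493,-.345,.31],[180,0,-9.4])
for n in('scene','wrist'):
    c=cam(n);cv2.imwrite(f'pics/{n}21.png',c['frame'][:,:,::-1])
    if n=='scene':crop(c,210,50,330,180,5,'s21.png')
E
```

```text
t 39.6 pos [ 0.4878 -0.2944  0.399 ] rot [ 1.7999e+02  4.0000e-02 -9.5200e+00] F [-0.7  0.2  0.9] w 0.0003
shift [0.136 0.49  0.88 ] turn [ 0.     0.    -0.001]
time_s: 40.6
tool_pos: [0.4923, -0.3436, 0.3095]
tool_rot: [-179.9, 0.1, -9.4]
force: [-0.9, -0.3, 1.2]
grip_width: 0.0003
t 40.6 pos [ 0.4923 -0.3436  0.3095] rot [-1.7994e+02  1.1000e-01 -9.3700e+00] F [-0.9 -0.3  1.2] w 0.0003
shift [ 0.009  0.012 -0.005] turn [-0.001  0.001  0.   ]
```

View pics/s21.png

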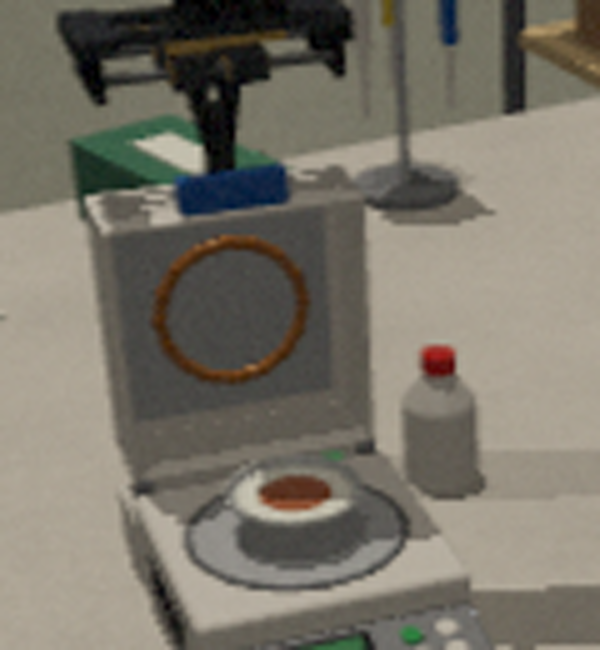

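View pics/wrist21.png

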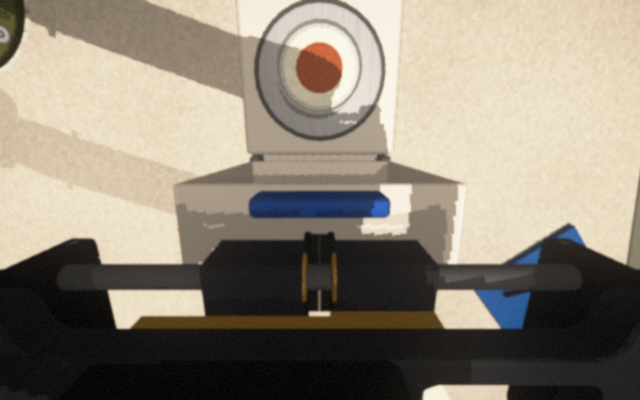

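```bash
python3 - <<'E'
from h import *
o=env.get_obs();H=np.array([.4954,-.3155]);f=np.array([.1633,.9866])
u0=(o['tool_pos'][:2]-H)@f;w0=o['tool_pos'][2]-.092;lat=(o['tool_pos'][:2]-H)@np.array([.9866,-.1633]);print(u0,w0,lat)
N=4
th=np.r_[1.5,1.5-1.5*np.arange(1,8*N)/(8*N-1)]
rc=.222+.004*(1-th/1.5)
u=rc*np.cos(th)-.016*np.sin(th)-.0095;w=rc*np.sin(th)+.016*np.cos(th)
for k in range(N):
    b=(u0,w0) if k==0 else (u[8*k-1],w[8*k-1])
    print(k,[(round(-(u[i]-b[0])*10,2),round(-(w[i]-b[1])*10,2)) for i in range(8*k,8*k+8)], th[8*k+7].round(2), u[8*k+7].round(4),w[8*k+7].round(4))
E
```

```text
-0.02820080853177867 0.2174313127367772 0.0012464157252728664
0 [(np.float64(-0.18), np.float64(-0.05)), (np.float64(-0.29), np.float64(-0.05)), (np.float64(-0.4), np.float64(-0.04)), (np.float64(-0.51), np.float64(-0.03)), (np.float64(-0.61), np.float64(-0.02)), (np.float64(-0.72), np.float64(0.01)), (np.float64(-0.82), np.float64(0.03)), (np.float64(-0.93), np.float64(0.07))] 1.16 0.0646 0.2108
1 [(np.float64(-0.1), np.float64(0.04)), (np.float64(-0.2), np.float64(0.08)), (np.float64(-0.3), np.float64(0.13)), (np.float64(-0.39), np.float64(0.18)), (np.float64(-0.49), np.float64(0.23)), (np.float64(-0.58), np.float64(0.29)), (np.float64(-0.66), np.float64(0.36)), (np.float64(-0.75), np.float64(0.43))] 0.77 0.1394 0.168
2 [(np.float64(-0.08), np.float64(0.07)), (np.float64(-0.16), np.float64(0.15)), (np.float64(-0.23), np.float64(0.23)), (np.float64(-0.3), np.float64(0.31)), (np.float64(-0.36), np.float64(0.4)), (np.float64(-0.43), np.float64(0.49)), (np.float64(-0.48), np.float64(0.59)), (np.float64(-0.53), np.float64(0.68))] 0.39 0.1928 0.0997
3 [(np.float64(-0.05), np.float64(0.1)), (np.float64(-0.09), np.float64(0.2)), (np.float64(-0.13), np.float64(0.3)), (np.float64(-0.16), np.float64(0.41)), (np.float64(-0.19), np.float64(0.51)), (np.float64(-0.21), np.float64(0.62)), (np.float64(-0.23), np.float64(0.73)), (np.float64(-0.24), np.float64(0.84))] 0.0 0.2165 0.016
```

```bash
python3 -m pendant '[[0,-0.12,-0.02,0,0,0],[0,-0.25,-0.03,0,0,0],[0,-0.38,-0.04,0,0,0],[0,-0.51,-0.03,0,0,0],[0,-0.61,-0.02,0,0,0],[0,-0.72,0.01,0,0,0],[0,-0.82,0.03,0,0,0],[0,-0.93,0.07,0,0,0]]'
python3 - <<'E'
from h import *
mv([.493,-.345,.31])
c=cam('scene');crop(c,210,50,330,180,5,'s22.png')
o=env.get_obs();H=np.array([.4954,-.3155]);f=np.array([.1633,.9866]);print((o['tool_pos'][:2]-H)@f,o['tool_pos'][2]-.092)
E
```

```text
time_s: 41.7
tool_pos: [0.5082, -0.2514, 0.3047]
tool_rot: [-180.0, -0.0, -9.4]
force: [-1.8, -1.7, 1.6]
grip_width: 0.0004
t 41.7 pos [ 0.5082 -0.2514  0.3047] rot [-1.80e+02 -2.00e-02 -9.38e+00] F [-1.8 -1.7  1.6] w 0.0004
shift [ 0.003  0.949 -0.053] turn [0. 0. 0.]
0.0676795412682697 0.21211410915318732
```

View pics/s22.png

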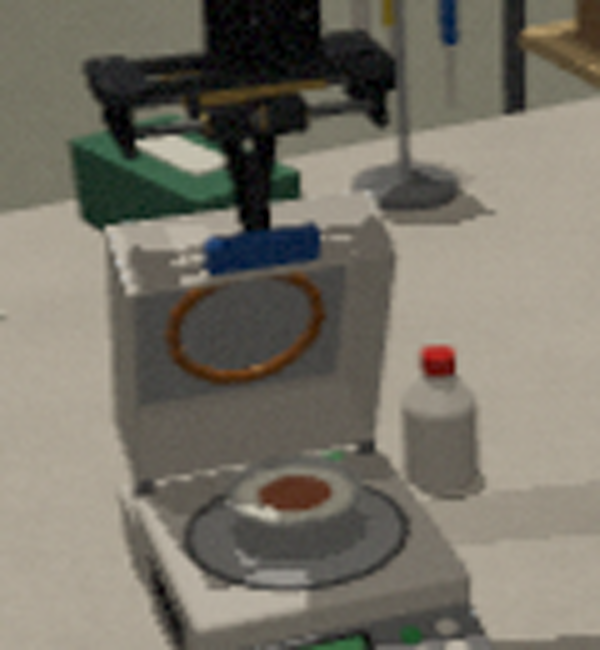

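```bash
python3 -m pendant '[[0,-0.09,0.05,0,0,0],[0,-0.18,0.1,0,0,0],[0,-0.27,0.15,0,0,0],[0,-0.36,0.2,0,0,0],[0,-0.46,0.25,0,0,0],[0,-0.55,0.31,0,0,0],[0,-0.63,0.38,0,0,0],[0,-0.72,0.45,0,0,0]]'
python3 - <<'E'
from h import *
mv([.493,-.345,.31])
c=cam('scene');crop(c,210,50,330,180,5,'s23.png')
o=env.get_obs();H=np.array([.4954,-.3155]);f=np.array([.1633,.9866]);print((o['tool_pos'][:2]-H)@f,o['tool_pos'][2]-.092)
E
```

```text
time_s: 42.75
tool_pos: [0.5198, -0.1804, 0.259]
tool_rot: [-180.0, 0.0, -9.4]
force: [-0.3, -1.5, 1.4]
grip_width: 0.0002
t 42.75 pos [ 0.5198 -0.1804  0.259 ] rot [-1.80e+02  1.00e-02 -9.38e+00] F [-0.3 -1.5  1.4] w 0.0002
shift [ 0.004  1.667 -0.51 ] turn [0. 0. 0.]
0.13892383026676142 0.16603582870484293
```

View pics/s23.png

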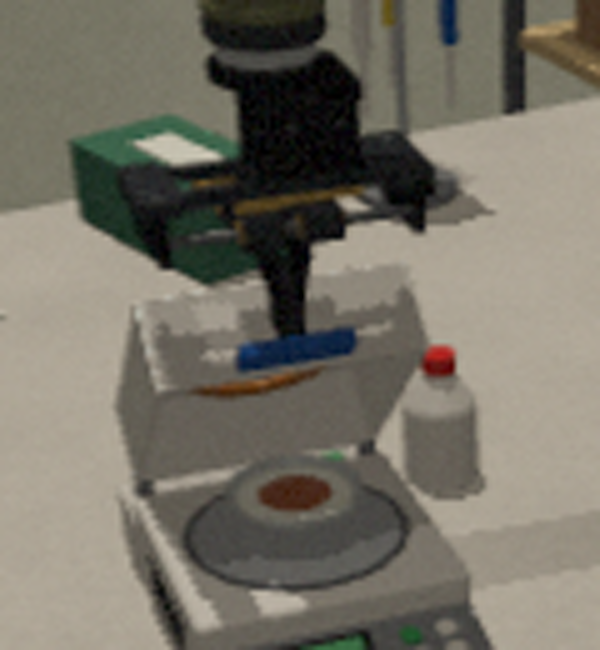

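```bash
python3 -m pendant '[[0,-0.08,0.07,0,0,0],[0,-0.16,0.14,0,0,0],[0,-0.24,0.22,0,0,0],[0,-0.31,0.3,0,0,0],[0,-0.37,0.38,0,0,0],[0,-0.44,0.47,0,0,0],[0,-0.49,0.57,0,0,0],[0,-0.54,0.66,0,0,0]]'
python3 - <<'E'
from h import *
mv([.493,-.345,.31])
c=cam('scene');crop(c,210,50,330,180,5,'s24.png')
o=env.get_obs();H=np.array([.4954,-.3155]);f=np.array([.1633,.9866]);print((o['tool_pos'][:2]-H)@f,o['tool_pos'][2]-.092)
E
```

```text
time_s: 43.8
tool_pos: [0.5287, -0.1269, 0.1929]
tool_rot: [-180.0, -0.0, -9.3]
force: [0.5, -0.3, 1.2]
grip_width: 0.0004
t 43.8 pos [ 0.5287 -0.1269  0.1929] rot [-179.96   -0.     -9.35] F [ 0.5 -0.3  1.2] w 0.0004
shift [ 2.000e-03  2.210e+00 -1.172e+00] turn [0. 0. 0.]
0.19231082052092055 0.09971626866052863
```

View pics/s24.png

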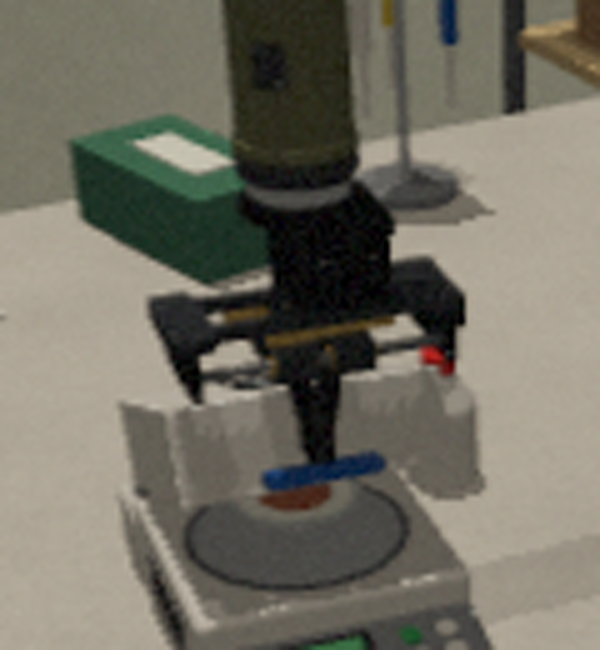

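```bash
python3 -m pendant '[[0,-0.05,0.1,0,0,0],[0,-0.09,0.2,0,0,0],[0,-0.13,0.3,0,0,0],[0,-0.16,0.41,0,0,0],[0,-0.19,0.51,0,0,0],[0,-0.21,0.62,0,0,0],[0,-0.23,0.73,0,0,0],[0,-0.24,0.81,0,0,0]]'
python3 - <<'E'
from h import *
mv([.493,-.345,.31])
c=cam('scene');crop(c,210,50,330,180,5,'s25.png')
o=env.get_obs();H=np.array([.4954,-.3155]);f=np.array([.1633,.9866]);print((o['tool_pos'][:2]-H)@f,o['tool_pos'][2]-.092)
E
```

```text
time_s: 44.85
tool_pos: [0.5321, -0.104, 0.1116]
tool_rot: [180.0, 0.0, -9.4]
force: [-0.8, -0.4, 0.7]
grip_width: 0.0006
t 44.85 pos [ 0.5321 -0.104   0.1116] rot [ 1.80e+02  4.00e-02 -9.37e+00] F [-0.8 -0.4  0.7] w 0.0006
shift [ 0.005  2.441 -1.983] turn [0. 0. 0.]
0.21476636233655222 0.01873654621114057
```

View pics/s25.png

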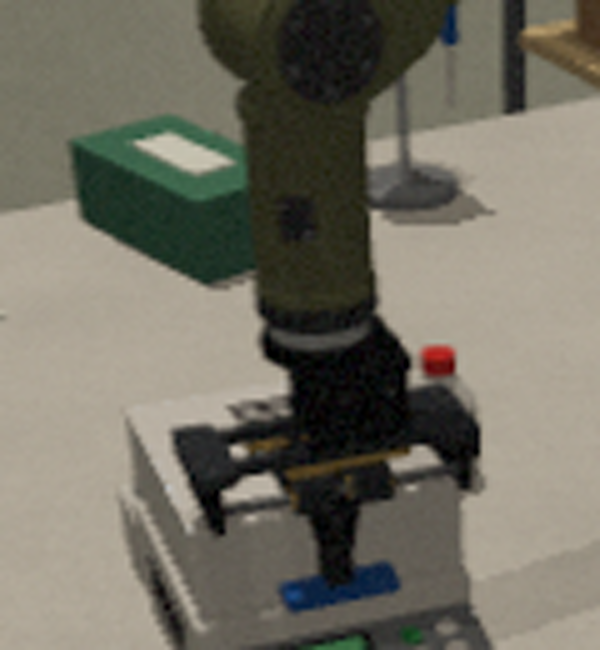

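```bash
python3 -m pendant '[[0,0,0.005,0,0,0],[0,0,0.01,0,0,0],[0,0,0.015,0,0,0],[0,0,0.02,0,0,0],[0,0,0.025,0,0,0],[0,0,0.03,0,0,0],[0,0,0.035,0,0,0],[0,0,0.04,0,0,0]]'
```

```text
time_s: 45.9
tool_pos: [0.5325, -0.104, 0.1086]
tool_rot: [-180.0, -0.0, -9.4]
force: [0.2, 0.8, 1.6]
grip_width: 0.0002
```

```bash
python3 -m pendant '[[0,0,0.004,0,0,0],[0,0,0.008,0,0,0],[0,0,0.012,0,0,0],[0,0,0.016,0,0,0],[0,0,0.02,0,0,0],[0,0,0.024,0,0,0],[0,0,0.027,0,0,0],[0,0,0.03,0,0,0]]'; python3 - <<'E'
from h import *
print([env.get_obs()['force'][2].round(2)]); c=cam('scene');print(env.get_obs()['force'],env.get_obs()['tool_pos'])
crop(c,210,90,330,190,6.5,'s26.png')
E
```

```text
time_s: 46.9
tool_pos: [0.5326, -0.104, 0.1083]
tool_rot: [179.9, -0.0, -9.4]
force: [-7.4, 2.0, 20.0]
grip_width: 0.0002
[np.float64(19.98)]
[-6.16325682  0.99063255 18.54236892] [ 0.53262341 -0.10408626  0.10830772]
```

View pics/s26.png

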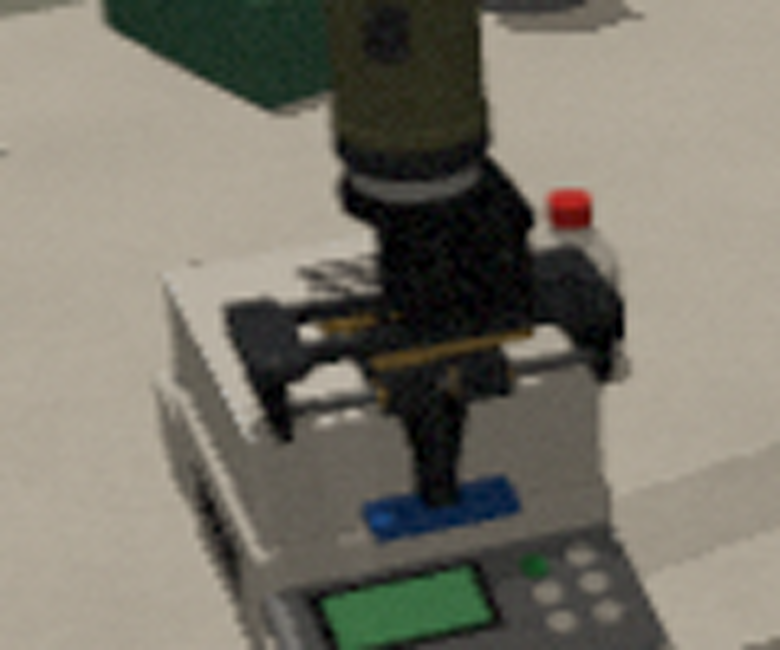

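The hood has hit its stop: 20 N at z=0.108, the expected closed lip height. Now I'll retreat.

```bash
python3 -m pendant '[[0,0,-0.03,0,0,0],[0,0,-0.08,0,0,0],[0,-0.02,-0.18,0,0,0],[0,-0.06,-0.3,0,0,0],[0,-0.1,-0.45,0,0,0],[0,-0.15,-0.62,0,0,0],[0,-0.2,-0.8,0,0,0],[0,-0.25,-0.98,0,0,0]]'
python3 -m pendant '[[0,-0.12,-0.05,0,0,0],[0,-0.25,-0.1,0,0,0],[0,-0.38,-0.15,0,0,0],[0,-0.5,-0.2,0,0,0],[0,-0.62,-0.25,0,0,0],[0,-0.75,-0.3,0,0,0],[0,-0.88,-0.35,0,0,0],[0,-1,-0.4,0,0,0]]'
python3 -m pendant '[[0,0,0,0,0,0],[0,0,0,0,0,0],[0,0,0,0,0,0],[0,0,0,0,0,0],[0,0,0,0,0,0],[0,0,0,0,0,0],[0,0,0,0,0,0],[0,0,0,0,0,0]]'
python3 - <<'E'
from h import *
mv([0,0,0]); c=cam('scene');crop(c,210,90,410,290,3,'s27.png');c=cam('top');crop(c,220,110,510,300,2.7,'t27.png')
E
```

```text
time_s: 47.95
tool_pos: [0.5367, -0.079, 0.2051]
tool_rot: [180.0, -0.0, -9.4]
force: [-0.1, -1.1, 0.8]
grip_width: 0.0004
time_s: 48.95
tool_pos: [0.5529, 0.0201, 0.2439]
tool_rot: [180.0, -0.0, -9.4]
force: [-0.4, -0.0, 0.2]
grip_width: 0.0004
time_s: 49.95
tool_pos: [0.5528, 0.0192, 0.2435]
tool_rot: [180.0, -0.0, -9.4]
force: [-0.5, -0.3, -1.2]
grip_width: 0.0007
t 49.95 pos [0.5528 0.0192 0.2435] rot [180.    -0.    -9.37] F [-0.5 -0.3 -1.2] w 0.0007
shift [-5.422  1.09   2.435] turn [0. 0. 0.]
```

View pics/s27.png

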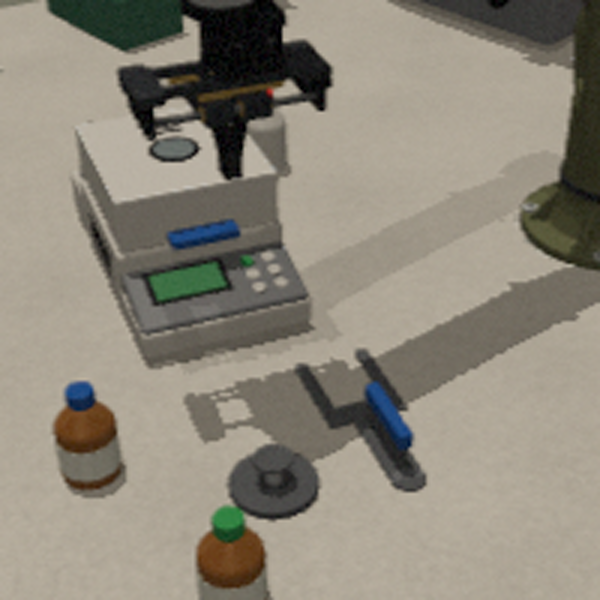

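View pics/t27.png

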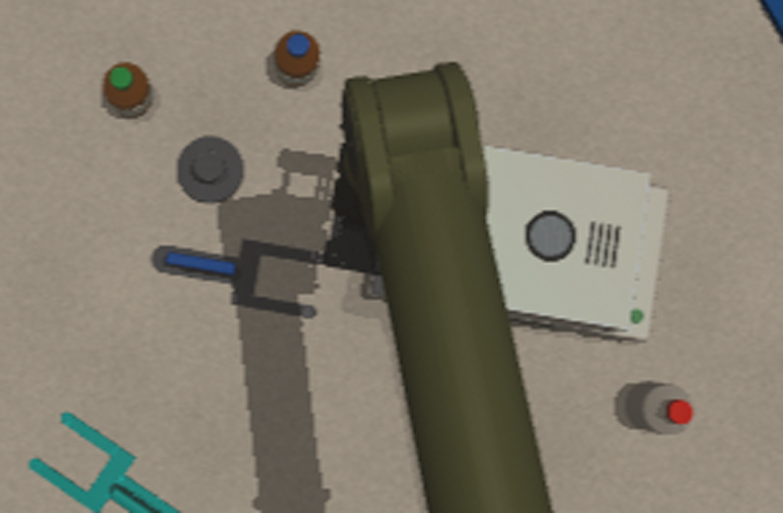

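The hood is closed and level with its lip at (204,234) in the scene crop. The lifter is flat on the bench, the bottles haven't moved, and the arm is clear. Handing in.

```bash
python3 -c "
from cell import env
print(env.sign_off())"
```

```text
the job is handed in; nothing more can be done
None
```

I carried the pan on the fork to the analyser and set it down on the support. Then I drew the lifter out, laid it flat on the bench, closed the hood and handed the job in at about 50 s of the 69 s allowed. The hand-in gives no verdict, so these are only my own checks.

- **Pan:** after the lifter was drawn out, the top camera put the pan's centre within about 1 mm of the support's, and it looked level. I could not see it again after the hood closed. The hood never met resistance on the way down until its end stop.
- **Hood:** I pushed the lip down until it met about 20 N at a height of 0.108 m, which is the lip's expected closed height. The last pictures show the hood lying level. I did not measure its angle directly.
- **Lifter, bottles and arm:** the last pictures show the lifter flat and right side up, and the bottles where they were at the start. The arm is clear of everything.
- **Disagreements:** the cameras differed by about 3 to 8 mm on absolute positions. The fork also sat about 2 mm further forward than the tool pose predicted. I steered by differences within the same camera view where I could; for the support I used a compromise between the cameras.

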